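# Load a batch of bearing rollers into the video microscope's V-chute

### The job

Set the hand pan down with its open front close against the open edge of the sorting board, take the straightedge and sweep all the rollers together with it off the board into the pan. Then stand the straightedge back in its holder, lift the pan with all the rollers in it and tip it over the V-chute so that they slide down the fold into single file against the stop, and lay the pan back on its mat. Leave the other things on the bench where they are.

Things in the scene. Friction and masses are not known exactly. Their poses are not given: they have to be found in the camera images.
- board: black sorting board, fixed, 148 mm along x, 180 mm along y, flat top 24 mm above the bench. Along both sides (x = -71 and +71 mm) and the back end (-y) a rim 6 mm wide, 10 mm high above the top: 136 mm clear between the side rims, inner face of the back rim at y = -84 mm. The +y end is open and ends in an upright face at y = +90 mm. Origin: its centre, at bench level
- board_lip (a point): middle of the sorting board's open edge, on its top face (board y = +90 mm, 24 mm above the bench)
- pan_grip (a point): handle of the hand pan: centre of its black upright fin, 10 mm thick (pan x), 58 mm long (y), 40 mm tall. This point is 34 mm above the pan's underside and 80 mm behind the pan's middle (pan y = +80 mm), 130 mm behind the open front edge. Axes as the pan's: y from the open front towards the handle, z up
- pan_in (a point): middle of the pan's floor, upper face, 3 mm above the underside. The pan is a loose three-sided tray of slippery polished aluminium like a small dustpan, 250 g, 162 mm wide (x), 100 mm deep (y); walls 3 mm thick, 30 mm high over the underside, at the back (+y) and both sides; the front (-y) is open
- pan_lip (a point): middle of the pan's open front edge, on the upper face of its floor (pan y = -50 mm, 3 mm above the underside)
- mat: black rubber mat on which the pan lives, fixed, 180 x 180 mm, 3 mm thick; origin at its centre on the bench. At the start the pan lies on it with the handle towards the robot
- straightedge_grip (a point): straightedge: steel bar 122 mm long (x), 12 mm thick (y), 36 mm tall, with a black grip on top, 84 mm long, 15 mm thick, 28 mm tall, whose centre is this point, 50 mm above the lower edge. 64 mm tall in all, 300 g, loose; it stands by itself on its lower edge. x along the bar, z up
- rest: grey holder of the straightedge, fixed: a shallow channel 150 mm long (x), open at both ends, floor 6 mm above the bench, two side walls 20 mm high above the bench and 28 mm apart inside. The straightedge stands in it lengthwise on its lower edge. Origin: centre, at bench level
- chute: V-chute of slippery aluminium, fixed on the black base of a video microscope, flanks at 45 degrees. Origin: on the fold line (bottom of the V) at the inner face of the stop plate that closes the low end, 36 mm above the bench. x along the fold, downhill, at 22 degrees to the level; z square to the fold, upwards; y level. The chute reaches from x = -270 mm (high end) to 0 (stop)
- chute_near (a point): middle of the long upper edge of the chute's +y flank (44 mm wide): chute x = -135, y = +31, z = +31 mm. The -y flank is alike and carries an upright guard plate along its edge, from z = 31 to 76 mm at y = -31 mm. The stop plate stands 32 mm above the fold. Rollers slide down by themselves; one lying in the fold has its centre at y = 0, z = 13 mm whichever way it lies
- lens (a point): lower end of the microscope's slanted tube (34 mm thick, fixed), beyond the chute's stop, 119 mm above the bench; the tube rises away from the chute. The stand's column (32 mm thick, 280 mm tall) is 77 mm beyond this point and 54 mm towards chute -y
- roller1_center (a point): one of the 3 to 6 polished, slippery steel bearing rollers, all alike: plain cylinder, 18 mm diameter and 18 mm long, 36 g, standing on end on the sorting board at the start (the board is 24 mm high); the point is its centre, z along its axis. Absent ones are None
- roller2_center (a point): one of the 3 to 6 polished, slippery steel bearing rollers, all alike: plain cylinder, 18 mm diameter and 18 mm long, 36 g, standing on end on the sorting board at the start (the board is 24 mm high); the point is its centre, z along its axis. Absent ones are None
- roller3_center (a point): one of the 3 to 6 polished, slippery steel bearing rollers, all alike: plain cylinder, 18 mm diameter and 18 mm long, 36 g, standing on end on the sorting board at the start (the board is 24 mm high); the point is its centre, z along its axis. Absent ones are None
- roller4_center (a point): one of the 3 to 6 polished, slippery steel bearing rollers, all alike: plain cylinder, 18 mm diameter and 18 mm long, 36 g, standing on end on the sorting board at the start (the board is 24 mm high); the point is its centre, z along its axis. Absent ones are None
- roller5_center (a point): one of the 3 to 6 polished, slippery steel bearing rollers, all alike: plain cylinder, 18 mm diameter and 18 mm long, 36 g, standing on end on the sorting board at the start (the board is 24 mm high); the point is its centre, z along its axis. Absent ones are None
- roller6_center (a point): one of the 3 to 6 polished, slippery steel bearing rollers, all alike: plain cylinder, 18 mm diameter and 18 mm long, 36 g, standing on end on the sorting board at the start (the board is 24 mm high); the point is its centre, z along its axis. Absent ones are None
- loupe: bystander: black loupe, 42 mm diameter, 40 mm tall; origin at its underside
- bottle: bystander: clear bottle, 48 mm diameter, 115 mm tall; origin at its underside
- ring_gauge: bystander: steel ring gauge, 48 mm diameter, 14 mm tall; origin at its underside
- screwdriver: bystander: screwdriver lying on the bench, 160 mm long
- caliper: bystander: digital caliper lying on the bench, about 160 mm long
- dish: bystander: shallow glass dish, 72 mm diameter, 16 mm tall; origin at its underside
Not all that is in view belongs to the job. Leave any pink look-alike of the part that bears pan_grip alone.

How it is judged:
On the way, in this order (a step that is already met when the one before it is completed fails the run):
1. the pan lies on the bench with its open front against the open edge of the sorting board (gap under 12 mm, centred within 20 mm, square within 0.15 rad) (y of pan_lip in the frame of board between 0.08 and 0.102 m and x of pan_lip in the frame of board between -0.02 and 0.02 m and angle between the y axis of pan_in and the y axis of board, either way round below 0.15 rad and height (world z) of pan_lip below 0.008 m and angle between pan_in's own z axis and vertical below 0.06 rad), for 0.3 s.
2. the held straightedge, down on the board (within 14 mm of its top), reaches the last 30 mm before the open edge with every roller ahead of it, at the edge or in the pan (contact force between the fingers and straightedge above 0.5 N and height (world z) of straightedge_grip below 0.088 m and y of straightedge_grip in the frame of board between 0.06 and 0.13 m and x of straightedge_grip in the frame of board between -0.05 and 0.05 m and y of each of roller1_center, roller2_center, roller3_center, roller4_center, roller5_center, roller6_center in the frame of board above 0.065 m), for 0.1 s.
3. the pan is lifted with all the rollers in it (height (world z) of pan_in above 0.035 m and x of roller1_center in the frame of pan_in between -0.08 and 0.08 m and y of roller1_center in the frame of pan_in between -0.056 and 0.056 m and z of roller1_center in the frame of pan_in between 0 and 0.045 m and x of roller2_center in the frame of pan_in between -0.08 and 0.08 m and y of roller2_center in the frame of pan_in between -0.056 and 0.056 m and z of roller2_center in the frame of pan_in between 0 and 0.045 m and x of roller3_center in the frame of pan_in between -0.08 and 0.08 m and y of roller3_center in the frame of pan_in between -0.056 and 0.056 m and z of roller3_center in the frame of pan_in between 0 and 0.045 m and x of roller4_center in the frame of pan_in between -0.08 and 0.08 m and y of roller4_center in the frame of pan_in between -0.056 and 0.056 m and z of roller4_center in the frame of pan_in between 0 and 0.045 m and x of roller5_center in the frame of pan_in between -0.08 and 0.08 m and y of roller5_center in the frame of pan_in between -0.056 and 0.056 m and z of roller5_center in the frame of pan_in between 0 and 0.045 m and x of roller6_center in the frame of pan_in between -0.08 and 0.08 m and y of roller6_center in the frame of pan_in between -0.056 and 0.056 m and z of roller6_center in the frame of pan_in between 0 and 0.045 m), for 0.2 s.
4. the pan is tipped (more than 0.3 rad) with the middle of its open edge over the chute (angle between pan_in's own z axis and vertical above 0.3 rad and y of pan_lip in the frame of chute between -0.05 and 0.05 m and x of pan_lip in the frame of chute between -0.28 and 0 m), for 0.1 s.
At the end, for the whole second after the job is handed in: Rollers in one file in the chute (centres within 6 mm of its middle plane, under 18 mm above the fold, within 125 mm of the stop, the first against it); pan flat on its mat (middle within 50 mm of the mat's); straightedge standing in its holder (within 30 mm, lean under 0.35 rad); at rest (x of roller1_center in the frame of chute between -0.125 and 0 m and y of roller1_center in the frame of chute between -0.006 and 0.006 m and z of each of roller1_center, roller2_center, roller3_center, roller4_center, roller5_center, roller6_center in the frame of chute below 0.018 m and linear speed of each of roller1, roller2, roller3, roller4, roller5, roller6, pan, straightedge below 0.02 m/s and x of roller2_center in the frame of chute between -0.125 and 0 m and y of roller2_center in the frame of chute between -0.006 and 0.006 m and x of roller3_center in the frame of chute between -0.125 and 0 m and y of roller3_center in the frame of chute between -0.006 and 0.006 m and x of roller4_center in the frame of chute between -0.125 and 0 m and y of roller4_center in the frame of chute between -0.006 and 0.006 m and x of roller5_center in the frame of chute between -0.125 and 0 m and y of roller5_center in the frame of chute between -0.006 and 0.006 m and x of roller6_center in the frame of chute between -0.125 and 0 m and y of roller6_center in the frame of chute between -0.006 and 0.006 m and x of any of roller1_center, roller2_center, roller3_center, roller4_center, roller5_center, roller6_center in the frame of chute above -0.014 m and horizontal distance between pan_in and mat below 0.05 m and height (world z) of pan_in below 0.012 m and angle between pan_in's own z axis and vertical below 0.08 rad and horizontal distance between straightedge_grip and rest below 0.03 m and height (world z) of straightedge_grip below 0.066 m and angle between straightedge_grip's own z axis and vertical below 0.35 rad); the robot touches nothing.
It fails at once if a bystander (loupe, bottle, ring gauge, screwdriver, caliper or dish) is pushed more than 30 mm from its place (distance of any of loupe, bottle, ring_gauge, screwdriver, caliper, dish from where it was at the start of the episode above 0.03 m).
Of roller1, roller2, roller3, roller4, roller5, roller6 only 3 to 6 are there at a start; the rules pass over those that are not, and their reading is None.
At some moment in a run one of roller1, roller2, roller3, roller4, roller5, roller6 may be knocked a few centimetres aside while the robot is not near it.
It also fails if it takes over 192 s, if anything falls off the work surface, if the arm or the gripper's body presses on something with over 40 N, if the wrist force passes 120 N, or if a joint passes its speed limit or range.

### The arm

A 7-joint arm with a two-finger parallel gripper is mounted at the origin on the work surface. World frame = base frame: x ahead of the robot, y to its left, z up, the work surface at z = 0. Lengths are in m, angles in rad, forces in N, time in s.
With the tool pointing down it reaches from about 0.4 to 0.85 m from the base axis. Payload 6.9 kg.
Tool frame: the origin (TCP) lies midway between the tips of the shut fingers; the grasp point (between the pads) lies 19 mm behind it; z points along the fingers, x is the direction in which the jaws open and shut, and the axes are right-handed (so a half turn about z gives the same grasp; the last joint's range is limited). The gripper opens to 85 mm and grips with 20 to 120 N. Pads are 22 mm wide; open, the fingers measure 114 mm over their backs; the gripper's body (76 mm by 85 mm) begins 54 mm behind the grasp point. The pads swing forward as they close: fully open they stand 13 mm farther back than shut.
Start: joints at [1.296, 0.507, -0.238, 1.5, 0.126, 1.149, -0.155], TCP at [0.232, -0.58, 0.231] pointing down, gripper open.
Joint ranges: [-3.08, 3.08], [-0.24, 2.05], [-1.43, 1.35], [0, 2.5], [-1.52, 4.66], [0.17, 1.96], [-2.89, 2.89]. Speed limits (rad/s): [2.39, 2.39, 3.14, 3.14, 3.14, 3.14, 3.14].

### API

Orientations are given as a rotation vector (axis times angle).
In Python, from bench import status, cams, bot, spotter gives the robot as it stands. The module is installed in compiled form; this text tells all that it offers.
- The arm moves only by the tool arm_command, never from a script. Its argument "rows" is a list of rows, each a list of 4 numbers: the shift along the tool's x, y, z in cm, then the turn about the tool's z in degrees. A call has 1 to 20 rows; each row shifts and turns the commanded pose from where the row before left it, along the tool's axes as they then stand; what a row does not reach is not made up. A row lasts 1/10 s, in which the tool goes at most 50 mm and 8.59 degrees, less where a joint would pass 70% of its speed; a pose out of reach is approached as far as the arm can. A call with a gripper value outside its range is refused whole. "gripper" is the opening, from 0 (shut) to 1 (fully open), set as the call begins (left out, the last holds). The fingers move at their own pace and stop on an object; the grip force is fixed at half the most. Time passes only in rows, so rows that do not move let the fingers close. It gives the time, the measured TCP pose, the force and the opening at its end, in the units of the state.
- status.get_state(): the state, without advancing time (a new reading comes with each control period).
- cams.snapshot(name): name is "scene" or "top" or "wrist"; returns a dict with "pixels" (480x640x3 uint8, red, green, blue), "mtx" (3x3 intrinsics, pixels), "rvec" (rotation vector, rad) and "tvec" (3), from world to camera coordinates, as OpenCV has them; the wrist camera has in their place "mount" (4x4, takes a point from camera to tool coordinates, whose origin is the TCP and whose axes are the tool frame's). Camera axes: x right, y down, z forward; pixel columns grow to the right and rows downward; lengths in m; the calibration is good to about 2 mm. The wrist camera is an equidistant fisheye: a pixel r from the principal point sees the ray r / f radians off the axis. A picture is of the moment at which its call begins: read the wrist's pose just before it. There is no depth.
- bot.job_done(): hands the job in, once; it reports no verdict.
Trained networks look in the newest picture that a camera, given by its name, has taken for a name from the list of things; names that differ only in an ending like _2 or _b are one class to them, and where a whole thing is asked for, a point or a joint stands for the part that bears it (a point fixed in the world has none). Each returns a list of dicts, best first, with "p" (0 to 1); they miss things now and then, are a little off and sometimes report something else, mostly with a low value. They report only what shows in the picture. A call takes as long as a camera call. They do not tell look-alikes from the thing itself.
- spotter.search_frame(camera, label): "extent" ([left, top, right, bottom] in pixels, round what is visible of it).
The state is a dict: "clock": time; "joint_positions": joint angles; "qvel": joint speeds; "joint_torque": joint torques, N m; "tcp_pos": TCP position; "tool_rot": TCP orientation; "ft_force": force on the tool from outside, world axes, zero at the start; "ft_torque": the same for the moment, N m; "grip_width": finger opening in m.
Only numpy, scipy, OpenCV 4.12 (cv2) and the standard library are available. Lean on these libraries where they do the work, as an engineer would, in place of code of your own. Each camera call takes 0.05 s, during which the arm holds its last target. There are 200 camera calls.

## Working session

There is one attempt and no reset: what is moved stays moved. The work goes in short steps, Python scripts to look and compute and a tool call to move; the robot and the scene stay as the last step left them, time stands still between calls to the robot, and variables do not carry over. Pictures are saved under pics/ and viewed, about 12 in all and at most 16, crops included, and the job is handed in when it is done.

Besides the shell and the picture viewer there is one more tool, called after "Emit:" as name(argument=value, ...), one argument or row to a line, values as JSON. arm_command: Moves the arm, as the interface text tells. Its arguments: {"type":"object","properties":{"rows":{"type":"array"},"gripper":{"type":"number"}},"required":["rows"]}

```bash
mkdir -p pics; cat > h.py <<'E'
import numpy as np, cv2
from scipy.spatial.transform import Rotation as R
from bench import status, cams, bot, spotter
def save(n,s): cv2.imwrite(f'pics/{n}.png', cv2.cvtColor(s['pixels'],cv2.COLOR_RGB2BGR))
def ray(s,uv):
    K=s['mtx']; Rm=R.from_rotvec(np.ravel(s['rvec'])).as_matrix(); t=np.ravel(s['tvec'])
    d=Rm.T@np.linalg.solve(K,np.array([uv[0],uv[1],1.])); return -Rm.T@t, d
def px(s,uv,z):
    o,d=ray(s,uv); return o+d*(z-o[2])/d[2]
def proj(s,P): return cv2.projectPoints(np.array(P,float).reshape(-1,3),np.array(s['rvec'],float),np.array(s['tvec'],float),np.array(s['mtx'],float),None)[0].reshape(-1,2)
E
python3 - <<'E'
from h import *
st=status.get_state(); print(st['clock'],st['tcp_pos'],st['tool_rot'],st['grip_width'])
for c in('scene','top'):
    s=cams.snapshot(c); save(c+'0',s); print(c,ray(s,(320,240)),s['mtx'][0][0])
    for n in ['board','pan_grip','pan_in','mat','straightedge_grip','rest','chute','lens','roller1_center','loupe','bottle','ring_gauge','screwdriver','caliper','dish']:
        for d in spotter.search_frame(c,n)[:7]: print(n,round(d['p'],2),np.round(d['extent']).astype(int).tolist())
E
```

```text
0.0 [ 0.23146971 -0.58000194  0.23044469] [-2.60008824e+00  1.76155145e+00  2.35676718e-03] 0.08570446251526993
scene (array([ 1.0372938 , -0.62749688,  0.92949188]), array([-0.43231415,  0.54265594, -0.72025232])) 453.6467509824094
board 0.8 [210, 284, 299, 370]
board 0.42 [226, 394, 253, 420]
pan_grip 0.63 [363, 166, 417, 211]
pan_grip 0.59 [323, 135, 374, 173]
pan_in 0.83 [365, 165, 419, 208]
pan_in 0.83 [323, 134, 374, 169]
mat 0.74 [361, 182, 434, 219]
straightedge_grip 0.66 [163, 333, 200, 373]
rest 0.93 [158, 342, 216, 390]
rest 0.44 [366, 162, 419, 207]
chute 0.55 [306, 166, 396, 247]
lens 0.75 [297, 168, 491, 299]
roller1_center 0.7 [254, 315, 261, 328]
roller1_center 0.46 [240, 307, 248, 319]
ring_gauge 0.65 [226, 394, 252, 419]
dish 0.64 [161, 289, 191, 320]
dish 0.43 [364, 164, 421, 205]
top (array([ 0.46898463, -0.00926531,  1.34488337]), array([ 0.02000321,  0.00561665, -0.99987302])) 531.8665267475883
board 0.63 [377, 183, 460, 243]
pan_grip 0.96 [107, 292, 180, 364]
pan_grip 0.95 [126, 205, 201, 279]
pan_in 0.75 [228, 54, 302, 290]
pan_in 0.68 [127, 210, 200, 277]
pan_in 0.61 [103, 294, 181, 366]
mat 0.72 [132, 192, 203, 269]
straightedge_grip 0.72 [363, 113, 382, 138]
straightedge_grip 0.68 [484, 222, 498, 269]
rest 0.61 [476, 214, 496, 272]
chute 0.68 [240, 169, 272, 287]
lens 0.59 [227, 54, 303, 287]
roller1_center 0.53 [420, 214, 428, 222]
roller1_center 0.46 [419, 231, 427, 240]
loupe 0.59 [315, 136, 333, 159]
bottle 0.76 [362, 113, 382, 139]
ring_gauge 0.81 [478, 162, 494, 183]
screwdriver 0.76 [152, 156, 213, 164]
caliper 0.64 [359, 291, 423, 312]
dish 0.91 [440, 286, 468, 313]
```

```bash
python3 - <<'E'
import cv2
i=cv2.imread('pics/top0.png'); cv2.imwrite('pics/top0c.png',cv2.resize(i[40:380,90:520],None,fx=1.85,fy=1.75,interpolation=cv2.INTER_CUBIC))
E
```

```text
(no output)
```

View pics/top0.png

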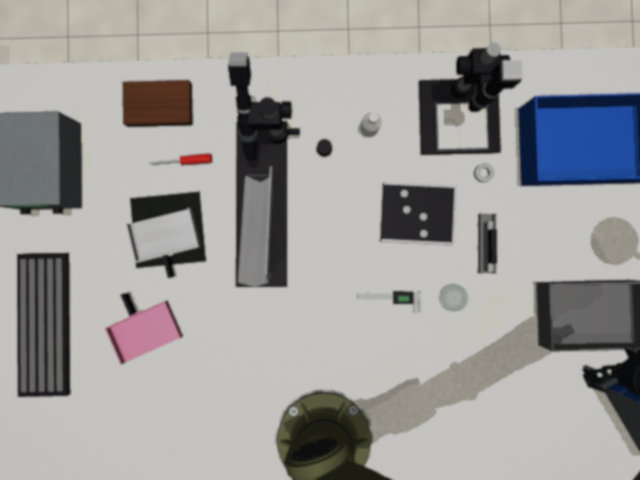

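View pics/scene0.png

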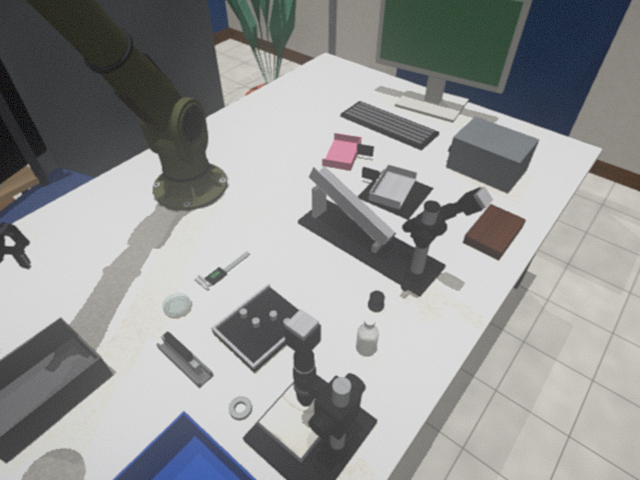

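```bash
python3 - <<'E'
import cv2,numpy as np
t=cv2.imread('pics/top0.png'); s=cv2.imread('pics/scene0.png')
f=lambda i,x,y,w,h:cv2.resize(i[y:y+h,x:x+w],(400,300),interpolation=cv2.INTER_CUBIC)
cv2.imwrite('pics/c1.png',np.vstack([np.hstack([f(t,370,170,100,75),f(s,200,275,120,90)]),np.hstack([f(t,110,185,120,90),f(t,200,160,180,135)])]))
E
```

```text
(no output)
```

View pics/c1.png

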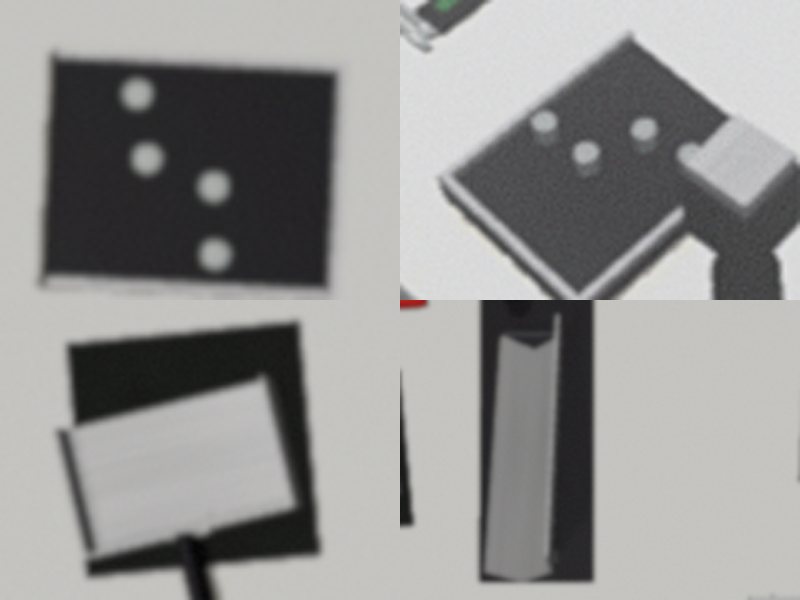

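```bash
cat >> h.py <<'E'
def yaw():
    m=R.from_rotvec(status.get_state()['tool_rot']).as_matrix(); return m
def togo(P,xang):
    "shift (tool cm) and turn deg to bring TCP to P with tool x at world angle xang (deg)"
    st=status.get_state(); m=R.from_rotvec(st['tool_rot']).as_matrix()
    a=np.degrees(np.arctan2(m[1,0],m[0,0])); t=-(xang-a); t=(t+180)%360-180
    print('tcp',np.round(st['tcp_pos'],4),'x ang',round(a,1),'tilt',np.round(np.degrees(np.arccos(-m[2,2])),2),'shift cm',np.round(m.T@(np.array(P)-st['tcp_pos'])*100,2),'turn',round(t,1),'F',np.round(st['ft_force'],1),'w',round(st['grip_width'],4),'t',st['clock'],'j',np.round(st['joint_positions'],2))
def wpx(s,uv,z,st):
    K=np.array(s['mtx']); d=(np.array(uv,float)-K[:2,2]); r=np.hypot(*d); th=r/K[0,0]
    v=np.array([*(d/r*np.sin(th)),np.cos(th)]) if r>0 else np.array([0,0,1.])
    M=np.array(s['mount']); m=R.from_rotvec(st['tool_rot']).as_matrix(); p=np.array(st['tcp_pos'])
    o=p+m@M[:3,3]; w=m@M[:3,:3]@v; return o+w*(z-o[2])/w[2]
E
python3 - <<'E'
from h import *
from scipy.optimize import least_squares
s=cams.snapshot('top'); p=lambda u,v,z:np.round(px(s,(u,v),z)[:2],4)
B=[p(383,184.2,.034),p(454.2,187.7,.034),p(452,242,.034),p(380.5,241.7,.034)]; print('board corners',B)
for r in [(404.1,193.4),(406.7,209.7),(423.4,216.6),(423.7,233.6)]: print('roller',p(*r,.042))
print('rest',p(487,243,.02),'se',p(491,245,.07))
# fits
def fit(pts3,uv,x0):
    def f(q):
        c,sn=np.cos(q[2]),np.sin(q[2]); P=np.array(pts3); W=np.c_[q[0]+c*P[:,0]-sn*P[:,1],q[1]+sn*P[:,0]+c*P[:,1],P[:,2]]
        return (proj(s,W)-np.array(uv)).ravel()
    r=least_squares(f,x0); print(np.round(r.x,4),'res',np.round(r.fun,1)); return r.x
print('board');fit([(.074,.09,.024),(.074,-.09,.034),(-.074,-.09,.034),(-.074,.09,.034)],[(383,184.2),(454.2,187.7),(452,242),(380.5,241.7)],[.53,-.25,0])
print('mat');k=lambda x,y:(110+x/3.333,185+(y-300)/3.333)
fit([(.09,.09,.003),(.09,-.09,.003),(-.09,-.09,.003),(-.09,.09,.003)],[k(68,345),k(298,323),k(319,552),k(88,574)],[.5,.37,0])
print('pan (yaw of pan x; pan frame)')
fit([(-.081,.05,.033),(.081,.05,.033),(.081,-.05,.033),(-.081,-.05,.033)],[k(297,508),k(92,555),k(58,430),k(265,376)],[.5,.37,1.75])
e=np.radians(22);c=lambda x,y,z:(x*np.cos(e)+z*np.sin(e),y,.036-x*np.sin(e)+z*np.cos(e))
q=lambda x,y:(200+(x-400)/2.222,160+(y-300)/2.222)
print('chute');fit([c(-.27,.031,.031),c(0,.031,.031),c(0,-.031,.076),c(-.27,-.031,.076)],[q(487,572),q(500,335),q(558,315),q(549,570)],[.6,.2,0])
E
```

```text
board corners [array([ 0.6297, -0.1604]), array([ 0.617 , -0.3353]), array([ 0.4834, -0.326 ]), array([ 0.4879, -0.1507])]
roller [ 0.6049 -0.2105]
roller [ 0.5647 -0.2158]
roller [ 0.5469 -0.2561]
roller [ 0.5053 -0.2557]
rest [ 0.4792 -0.4158] se [ 0.4739 -0.4098]
board
[ 0.5548 -0.2433 -0.0604] res [-1.5 -1.3  0.9 -2.5  1.2  3.2 -0.7  0.6]
mat
[0.5307 0.383  0.0753] res [-0.7 -0.8  0.6 -1.1  0.7  0.8 -0.6  1.1]
pan (yaw of pan x; pan frame)
[0.5155 0.3857 1.7952] res [ 0.7 -0.6 -1.2  1.2 -0.3 -0.4  0.8 -0.1]
chute
[ 0.637   0.1415 -0.0203] res [ 0.5  1.5  1.6  1.9 -0.6  1.2 -1.4 -4.2]
```

Emit:
arm_command(
  rows=[
    [-2.27,-2.87,-0.58,0],
    [-2.27,-2.87,-0.58,0],
    [-2.27,-2.87,-0.58,0],
    [-2.27,-2.87,-0.58,0],
    [-2.27,-2.87,-0.58,0],
    [-2.27,-2.87,-0.58,0],
    [-2.27,-2.87,-0.58,0],
    [-2.27,-2.87,-0.58,0],
    [-2.27,-2.87,-0.58,0],
    [-2.27,-2.87,-0.58,0],
    [-2.27,-2.87,-0.58,0],
    [-2.27,-2.87,-0.58,0],
  ],
  gripper=1,
)

```text
clock: 2.85
tcp_pos: [0.4511, -0.1984, 0.3014]
tool_rot: [2.601, -1.762, 0.001]
ft_force: [0.1, -0.0, -0.2]
grip_width: 0.0856
```

Emit:
arm_command(
  rows=[
    [-3.8,-1.42,0,0],
    [-3.8,-1.42,0,0],
    [-3.8,-1.42,0,0],
    [-3.8,-1.42,0,0],
    [-3.8,-1.42,0,0],
    [-3.8,-1.42,0,0],
    [-3.8,-1.42,0,0],
    [-3.8,-1.42,0,0],
    [-3.8,-1.42,0,0],
    [-3.8,-1.42,0,0],
    [-3.8,-1.42,0,0],
    [-3.8,-1.42,0,0],
    [-3.8,-1.42,0,0],
    [-3.8,-1.42,0,0],
    [0,0,0,8.5],
    [0,0,0,0],
  ],
)

```text
clock: 4.45
tcp_pos: [0.4373, 0.3692, 0.3006]
tool_rot: [2.463, -1.95, -0.001]
ft_force: [0.3, -0.4, 0.2]
grip_width: 0.0857
```

```bash
python3 - <<'E'
from h import *
togo((.4375,.3678,.15),102.9); st=status.get_state(); s=cams.snapshot('wrist'); save('w1',s)
print(np.round(s['mtx'],1).tolist(),np.round(s['mount'],3).tolist())
for n in['pan_grip','pan_in']:print(n,spotter.search_frame('wrist',n)[:3])
E
```

```text
tcp [0.4373 0.3692 0.3006] x ang -76.7 tilt 0.03 shift cm [1.400e-01 1.000e-02 1.506e+01] turn -179.6 F [ 0.3 -0.4  0.2] w 0.0857 t 4.45 j [-0.35  0.42 -0.61  1.52  0.24  1.28 -2.33]
[[371.6, 0.0, 320.0], [0.0, 371.6, 242.7], [0.0, 0.0, 1.0]] [[1.0, 0.001, -0.001, -0.001], [-0.001, 0.953, 0.303, -0.076], [0.001, -0.303, 0.953, -0.142], [0.0, 0.0, 0.0, 1.0]]
pan_grip [{'extent': [168.0, 226.8, 305.4, 333.1], 'p': 0.71}, {'extent': [241.7, 81.1, 391.3, 222.6], 'p': 0.59}]
pan_in [{'extent': [170.2, 224.0, 304.8, 332.2], 'p': 0.92}, {'extent': [241.6, 78.8, 394.7, 227.0], 'p': 0.88}]
```

View pics/w1.png

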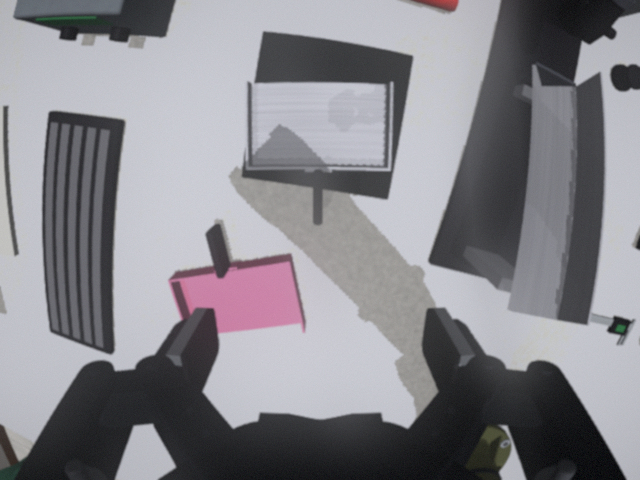

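```bash
python3 - <<'E'
from h import *
st=status.get_state(); s=cams.snapshot('wrist')
for n,uv,z in [('fin rear',(318,223),.057),('fin front',(317.5,172),.057),('backL',(246,170),.033),('backR',(388,171),.033),('frontL',(250,82),.033),('frontR',(392,82),.033)]: print(n,np.round(wpx(s,uv,z,st),4))
for n,uv,z in [('matTL',(264,32),.003),('matTR',(412,56),.003),('matBR',(388,198),.003)]: print(n,np.round(wpx(s,uv,z,st),4))
E
```

```text
fin rear [0.4142 0.3642 0.057 ]
fin front [0.4675 0.3774 0.057 ]
backL [0.4494 0.4554 0.033 ]
backR [0.4849 0.3009 0.033 ]
frontL [0.5467 0.472  0.033 ]
frontR [0.5827 0.3215 0.033 ]
matTL [0.6125 0.4766 0.003 ]
matTR [0.6264 0.3011 0.003 ]
matBR [0.451  0.2859 0.003 ]
```

Emit:
arm_command(
  rows=[
    [0,0,0,-8.55],
    [0,0,0,-8.55],
    [0,0,0,-8.55],
    [0,0,0,-8.55],
    [0,0,0,-8.55],
    [0,0,0,-8.55],
    [0,0,0,-8.55],
    [0,0,0,-8.55],
    [0,0,0,-8.55],
    [0,0,0,-8.55],
    [0,0,0,-8.55],
    [0,0,0,-8.55],
    [0,0,0,-8.55],
    [0,0,0,-8.55],
    [0,0,0,-8.55],
    [0,0,0,-8.55],
    [0,0,0,-8.55],
    [0,0,0,-8.55],
    [0,0,0,-8.55],
    [0,0,0,-8.55],
  ],
)

```text
clock: 6.65
tcp_pos: [0.4388, 0.3668, 0.301]
tool_rot: [2.13, 2.308, 0.0]
ft_force: [0.6, 0.5, -0.5]
grip_width: 0.0854
```

```bash
python3 - <<'E'
from h import *
togo((.4395,.370,.026),103)
E
```

```text
tcp [0.4388 0.3668 0.301 ] x ang 94.6 tilt 0.05 shift cm [ 0.33  0.08 27.5 ] turn -8.4 F [ 0.6  0.5 -0.5] w 0.0854 t 6.65 j [-0.01  0.66 -1.37  1.52  0.64  1.49  0.27]
```

Emit:
arm_command(
  rows=[
    [0.33,0.08,0,-8.4],
    [0,0,4,0],
    [0,0,4,0],
    [0,0,4,0],
    [0,0,4,0],
    [0,0,4,0],
    [0,0,3,0],
    [0,0,2,0],
    [0,0,1.5,0],
    [0,0,1,0],
    [0,0,0,0],
  ],
)

```text
clock: 7.75
tcp_pos: [0.4387, 0.3706, 0.0252]
tool_rot: [1.963, 2.453, -0.002]
ft_force: [0.2, -0.9, 0.2]
grip_width: 0.0851
```

Emit:
arm_command(
  rows=[
    [0,0,0,0],
    [0,0,0,0],
    [0,0,0,0],
    [0,0,0,0],
    [0,0,0,0],
    [0,0,0,0],
    [0,0,-0.5,0],
    [0,0,-1,0],
    [0,0,-1.5,0],
    [0,0,-2,0],
    [0,0,0,0],
  ],
  gripper=0,
)

```text
clock: 8.85
tcp_pos: [0.439, 0.373, 0.0791]
tool_rot: [-1.963, -2.453, -0.007]
ft_force: [0.7, 0.6, -3.0]
grip_width: 0.0092
```

```bash
python3 - <<'E'
from h import *
togo((.4395,.370,.026),103)
s=cams.snapshot('wrist'); save('w2',s)
E
```

```text
tcp [0.439  0.373  0.0791] x ang 102.7 tilt 0.26 shift cm [-0.32 -0.04  5.31] turn -0.3 F [ 0.7  0.6 -3. ] w 0.0092 t 8.85 j [-0.09  0.87 -1.2   1.82  0.92  1.13  0.17]
```

View pics/w2.png

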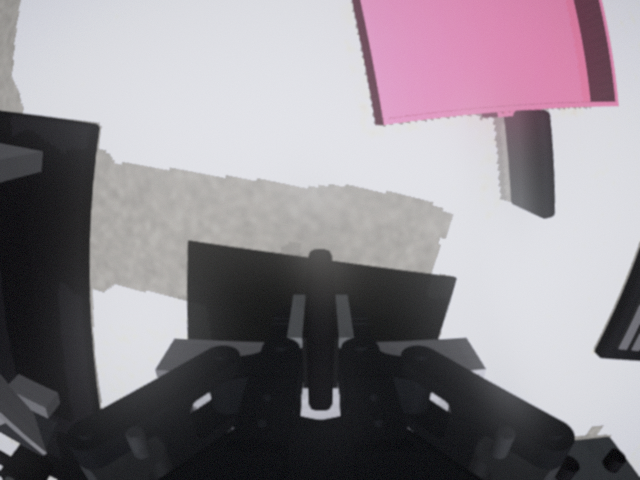

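Emit:
arm_command(
  rows=[
    [0,0,-2,0],
    [0,0,-4,0],
    [0,0,-4,0],
    [0,0,-4,0],
    [0,0,-4,0],
    [0,0,-2,0],
    [-1.93,-0.38,0,0],
    [-3.86,-0.76,0,0],
    [-3.86,-0.76,0,0],
    [-3.86,-0.76,0,0],
    [-3.86,-0.76,0,0],
    [-3.86,-0.76,0,0],
    [-3.86,-0.76,0,0],
    [-3.86,-0.76,0,0],
    [-3.86,-0.76,0,0],
    [-3.86,-0.76,0,0],
    [-1.93,-0.38,0,0],
    [0,0,0,0],
  ],
)

```text
clock: 10.7
tcp_pos: [0.4485, -0.026, 0.2747]
tool_rot: [-1.97, -2.446, 0.004]
ft_force: [0.2, -0.0, -2.9]
grip_width: 0.0091
```

```bash
python3 - <<'E'
from h import *
togo((.45,0,.28),103)
s=cams.snapshot('wrist'); save('w3',s)
E
```

```text
tcp [ 0.4485 -0.026   0.2747] x ang 102.3 tilt 0.16 shift cm [ 2.51  0.7  -0.53] turn -0.7 F [ 0.2 -0.  -2.9] w 0.0091 t 10.7 j [ 0.96  0.45 -1.39  1.85  0.47  1.25  1.21]
```

View pics/w3.png

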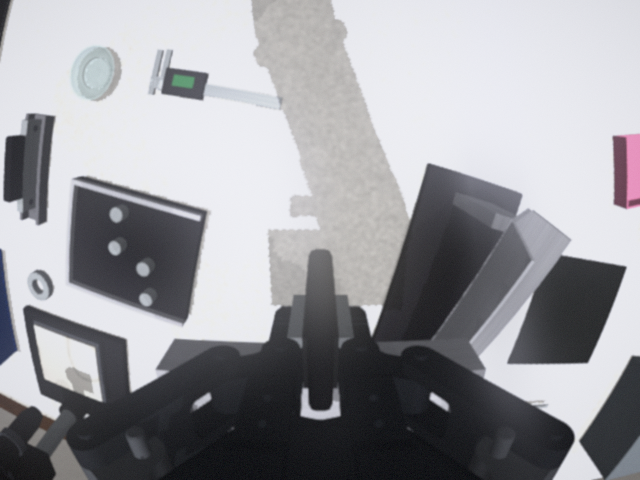

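```bash
python3 - <<'E'
from h import *
from scipy.optimize import least_squares
st=status.get_state(); s=cams.snapshot('wrist')
uv=[(73,178),(209,210),(187,323),(69,286)]
W=[wpx(s,u,.034,st) for u in uv]; print(np.round(W,4))
L=np.array([(-.074,-.09),(-.074,.09),(.074,.09),(.074,-.09)])
def f(q): c,n=np.cos(q[2]),np.sin(q[2]); return (np.c_[q[0]+c*L[:,0]-n*L[:,1],q[1]+n*L[:,0]+c*L[:,1]]-np.array(W)[:,:2]).ravel()
r=least_squares(f,[.55,-.24,0]); q=r.x; print('board',np.round(q,4),np.round(r.fun*1e3,1))
c,n=np.cos(q[2]),np.sin(q[2])
b2w=lambda x,y:(round(q[0]+c*x-n*y,4),round(q[1]+n*x+c*y,4))
print('lip',b2w(0,.09),'fin tgt (gap 3mm)',b2w(0,.09+.003+.13))
for u in [(118,213),(117,246),(145,267),(148,297)]:
    w=wpx(s,u,.051,st)[:2]-q[:2]; print('roller board xy',np.round([c*w[0]+n*w[1],-n*w[0]+c*w[1]],3))
fx=b2w(0,.223); togo((*fx,.20),np.degrees(q[2]))
print('rest',[np.round(wpx(s,u,.02,st)[:2],4) for u in [(34,114),(53,117),(44,222),(23,217)]], 'chute high end', [np.round(wpx(s,(570,238),.165,st)[:2],4)])
E
```

```text
[[ 0.4743 -0.3233  0.034 ]
 [ 0.4795 -0.1393  0.034 ]
 [ 0.6273 -0.1518  0.034 ]
 [ 0.6228 -0.3307  0.034 ]]
board [ 0.551  -0.2363 -0.0431] [-1.1  0.3  1.4 -3.9  1.5  2.3 -1.8  1.3]
lip (np.float64(0.5549), np.float64(-0.1464)) fin tgt (gap 3mm) (np.float64(0.5606), np.float64(-0.0135))
roller board xy [-0.051 -0.009]
roller board xy [-0.012 -0.007]
roller board xy [0.004 0.033]
roller board xy [0.042 0.039]
tcp [ 0.4485 -0.0221  0.2755] x ang 102.6 tilt 0.05 shift cm [-1.6  11.13  7.54] turn 105.1 F [-1.3  1.2 -2.5] w 0.0087 t 10.8 j [ 0.95  0.45 -1.4   1.85  0.47  1.24  1.2 ]
rest [array([ 0.4031, -0.4142]), array([ 0.4046, -0.3776]), array([ 0.5464, -0.3845]), array([ 0.5474, -0.4279])] chute high end [array([0.4   , 0.1813])]
```

Emit:
arm_command(
  rows=[
    [-0.29,2.9,0,0],
    [-0.29,2.9,0,0],
    [-0.29,2.9,0,0],
    [-0.29,2.9,0,0],
    [0,0,0,8.12],
    [0,0,0,8.12],
    [0,0,0,8.12],
    [0,0,0,8.12],
    [0,0,0,8.12],
    [0,0,0,8.12],
    [0,0,0,8.12],
    [0,0,0,8.12],
    [0,0,0,8.12],
    [0,0,0,8.12],
    [0,0,0,8.12],
    [0,0,0,8.12],
    [0,0,0,8.12],
    [0,0,0,0],
    [0,0,0,0],
  ],
)

```text
clock: 12.7
tcp_pos: [0.5646, -0.0063, 0.2759]
tool_rot: [-3.141, 0.07, -0.0]
ft_force: [-0.5, 0.0, -2.5]
grip_width: 0.0091
```

```bash
python3 - <<'E'
from h import *
togo((.5644,-.006,.03),-2.9)
s=cams.snapshot('wrist'); save('w4',s)
E
```

```text
tcp [ 0.5646 -0.0063  0.2759] x ang -2.5 tilt 0.02 shift cm [-2.000e-02 -2.000e-02  2.459e+01] turn 0.4 F [-0.5  0.  -2.5] w 0.0091 t 12.7 j [ 0.45  0.44 -0.74  1.58  0.31  1.24 -0.39]
```

Emit:
arm_command(
  rows=[
    [0,0,4,0.4],
    [0,0,4,0],
    [0,0,4,0],
    [0,0,4,0],
    [0,0,4,0],
    [0,0,3,0],
    [0,0,1.5,0],
    [0,0,0.5,0],
    [0,0,0.2,0],
    [0,0,0,0],
    [0,0,0,0],
  ],
)

```text
clock: 13.85
tcp_pos: [0.5655, -0.0077, 0.0249]
tool_rot: [-3.14, 0.09, -0.003]
ft_force: [0.5, -0.8, -2.7]
grip_width: 0.0089
```

```bash
python3 - <<'E'
from h import *
togo((.5644,-.006,.022),-2.9)
s=cams.snapshot('top');i=cv2.cvtColor(s['pixels'],cv2.COLOR_RGB2BGR); j=cams.snapshot('scene');j=cv2.cvtColor(j['pixels'],cv2.COLOR_RGB2BGR)
f=lambda i,x,y,w,h:cv2.resize(i[y:y+h,x:x+w],(400,300),interpolation=cv2.INTER_CUBIC)
cv2.imwrite('pics/c2.png',np.hstack([f(i,280,160,200,150),f(j,200,220,160,120)]))
E
```

```text
tcp [ 0.5655 -0.0077  0.0249] x ang -3.3 tilt 0.11 shift cm [-0.12 -0.16  0.29] turn -0.4 F [ 0.5 -0.8 -2.7] w 0.0089 t 13.85 j [ 0.32  0.71 -0.56  1.89  0.57  0.7  -0.64]
```

View pics/c2.png

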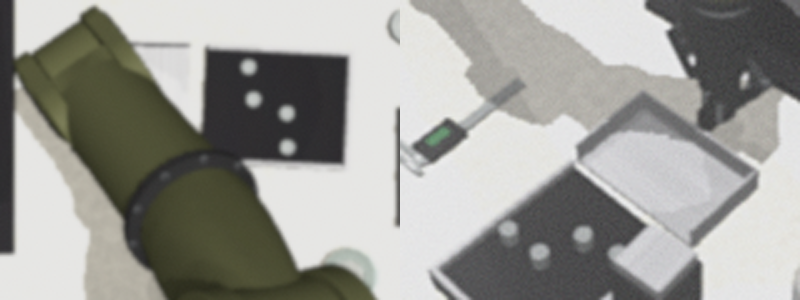

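Emit:
arm_command(
  rows=[
    [0,0.2,0.2,0.3],
    [0,0.2,0,0],
    [0,0.2,0,0],
    [0,0.2,0,0],
    [0,0.2,0,0],
    [0,0,0,0],
  ],
)

```text
clock: 14.55
tcp_pos: [0.5654, -0.0175, 0.0233]
tool_rot: [-3.14, 0.099, -0.005]
ft_force: [-0.4, 0.9, 6.1]
grip_width: 0.009
```

Emit:
arm_command(
  rows=[
    [0,0.2,0,0],
    [0,0.2,0,0],
    [0,0,0,0],
  ],
)

```text
clock: 14.85
tcp_pos: [0.5651, -0.0215, 0.0233]
tool_rot: [-3.14, 0.099, -0.005]
ft_force: [0.7, 0.7, 6.6]
grip_width: 0.0092
```

Emit:
arm_command(
  rows=[
    [0,0.2,-0.05,0],
    [0,0.2,0,0],
    [0,0,0,0],
  ],
)

```text
clock: 15.15
tcp_pos: [0.5644, -0.0258, 0.0233]
tool_rot: [-3.14, 0.099, -0.003]
ft_force: [0.2, 1.8, 7.5]
grip_width: 0.0091
```

```bash
python3 - <<'E'
from h import *
togo((.5644,-.006,.022),-2.9)
s=cams.snapshot('top');i=cv2.cvtColor(s['pixels'],cv2.COLOR_RGB2BGR); j=cams.snapshot('scene');j=cv2.cvtColor(j['pixels'],cv2.COLOR_RGB2BGR)
f=lambda i,x,y,w,h:cv2.resize(i[y:y+h,x:x+w],(400,300),interpolation=cv2.INTER_CUBIC)
cv2.imwrite('pics/c3.png',np.hstack([f(i,350,170,80,60),f(j,250,240,100,75)]))
E
```

```text
tcp [ 0.5644 -0.0258  0.0233] x ang -3.6 tilt 0.12 shift cm [-0.13 -1.98  0.13] turn -0.7 F [0.2 1.8 7.5] w 0.0091 t 15.15 j [ 0.35  0.71 -0.56  1.9   0.57  0.7  -0.61]
```

View pics/c3.png

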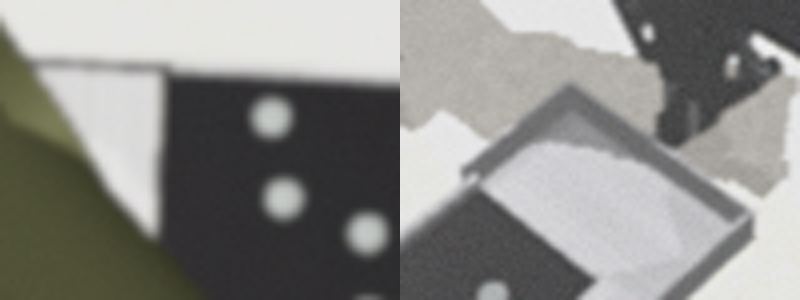

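Emit:
arm_command(
  rows=[
    [0,0.2,0,0],
    [0,0.1,0,0],
    [0,0,0,0],
    [0,0,0,0],
  ],
)

```text
clock: 15.65
tcp_pos: [0.5643, -0.0279, 0.0233]
tool_rot: [-3.139, 0.097, -0.003]
ft_force: [0.1, 2.6, 7.2]
grip_width: 0.009
```

Emit:
arm_command(
  rows=[
    [0,0,-0.1,0],
    [0,0,0,0],
    [0,0,0,0],
    [0,0,0,0],
    [0,0,0,0],
    [0,0,0,0],
    [0,0,-1,0],
    [0,0,-3,0],
    [0,0,-4,0],
    [0,0,-4,0],
    [0,0,-4,0],
    [0,0,-4,0],
    [0,0,-4,0],
    [0,0,0,0],
  ],
  gripper=1,
)

```text
clock: 17.05
tcp_pos: [0.5656, -0.0276, 0.2697]
tool_rot: [-3.14, 0.098, -0.015]
ft_force: [-0.2, -0.4, -0.6]
grip_width: 0.0858
```

```bash
python3 - <<'E'
from h import *
togo((.474,-.40,.25),-90); togo((.474,-.40,.25),90)
st=status.get_state(); s=cams.snapshot('wrist'); save('w5',s)
E
```

```text
tcp [ 0.5656 -0.0276  0.2697] x ang -3.6 tilt 0.55 shift cm [-6.84 37.74  1.88] turn 86.4 F [-0.2 -0.4 -0.6] w 0.0858 t 17.05 j [ 0.49  0.45 -0.74  1.6   0.32  1.21 -0.38]
tcp [ 0.5656 -0.0276  0.2697] x ang -3.6 tilt 0.55 shift cm [-6.84 37.74  1.88] turn -93.6 F [-0.2 -0.4 -0.6] w 0.0858 t 17.05 j [ 0.49  0.45 -0.74  1.6   0.32  1.21 -0.38]
```

View pics/w5.png

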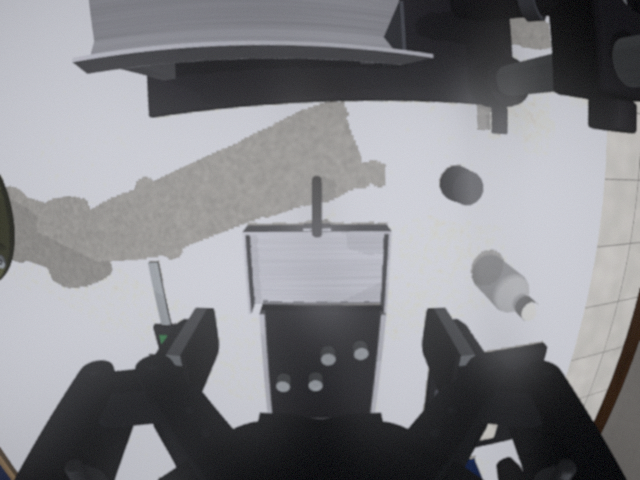

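Emit:
arm_command(
  rows=[
    [-0.68,3.77,0.19,0],
    [-0.68,3.77,0.19,0],
    [-0.68,3.77,0.19,0],
    [-0.68,3.77,0.19,0],
    [-0.68,3.77,0.19,0],
    [-0.68,3.77,0.19,0],
    [-0.68,3.77,0.19,0],
    [-0.68,3.77,0.19,0],
    [-0.68,3.77,0.19,0],
    [-0.68,3.77,0.19,0],
    [0,0,0,8.55],
    [0,0,0,8.55],
    [0,0,0,8.55],
    [0,0,0,8.55],
    [0,0,0,8.55],
    [0,0,0,8.55],
    [0,0,0,8.55],
    [0,0,0,8.55],
    [0,0,0,8.55],
    [0,0,0,8.55],
  ],
)

```text
clock: 19.1
tcp_pos: [0.4712, -0.4002, 0.2433]
tool_rot: [2.232, -2.21, -0.004]
ft_force: [-0.6, -0.3, 0.3]
grip_width: 0.0854
```

Emit:
arm_command(
  rows=[
    [0,0,0,0],
    [0,0,0,0],
  ],
)

```text
clock: 19.3
tcp_pos: [0.4716, -0.4003, 0.2437]
tool_rot: [2.244, -2.198, -0.002]
ft_force: [0.2, 0.4, -0.5]
grip_width: 0.0855
```

```bash
python3 - <<'E'
from h import *
togo((.474,-.40,.25),-90)
st=status.get_state(); s=cams.snapshot('wrist'); save('w6',s)
for n in['straightedge_grip','rest','board']:print(n,[(round(d['p'],2),np.round(d['extent'])) for d in spotter.search_frame('wrist',n)[:3]])
E
```

```text
tcp [ 0.4716 -0.4003  0.2437] x ang -88.8 tilt 0.08 shift cm [-0.03 -0.24 -0.63] turn 1.2 F [ 0.2  0.4 -0.5] w 0.0855 t 19.3 j [ 0.85  0.49 -0.3   1.5   0.15  1.18 -1.03]
straightedge_grip [(0.84, array([327., 146., 350., 272.])), (0.56, array([ 0.,  0., 37., 32.]))]
rest [(0.73, array([318., 125., 364., 275.]))]
board [(0.95, array([ 91.,  49., 264., 206.])), (0.33, array([  0.,  60., 108., 204.]))]
```

View pics/w6.png

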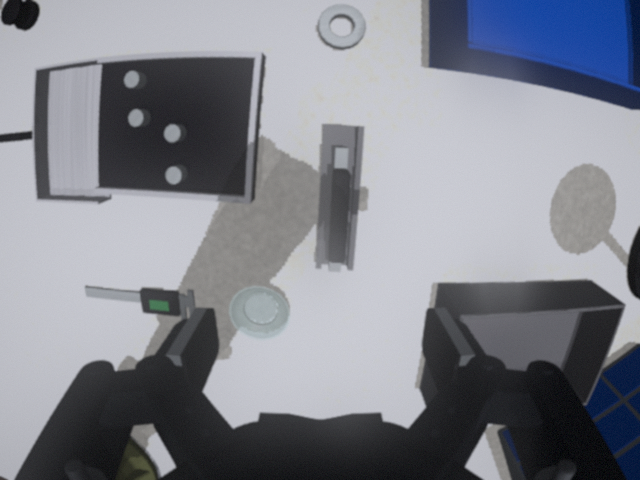

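```bash
python3 - <<'E'
from h import *
from scipy.optimize import least_squares
st=status.get_state(); s=cams.snapshot('wrist')
P=lambda u,v,z:wpx(s,(u,v),z,st)[:2]
a,b=P(341.5,147,.042),P(335,271,.042); print('bar ends',a,b,'mid',(a+b)/2,'len',np.linalg.norm(a-b),'ang',np.degrees(np.arctan2(*(a-b)[::-1])))
a,b=P(342.5,168,.07),P(340,263,.07); print('grip top',a,b,'mid',(a+b)/2,'len',np.linalg.norm(a-b),'ang',np.degrees(np.arctan2(*(a-b)[::-1])))
q=[P(322,125,.02),P(364,126,.02),P(353,270,.02),P(316,266,.02)];print('rest',np.mean(q,0))
uv=[(255,201),(265,53)]; W=[P(*u,.034) for u in uv]; W+= [P(100,63,.034),P(98,195,.034)]; print(np.round(W,4))
L=np.array([(-.074,-.09),(.074,-.09),(.074,.09),(-.074,.09)])
def f(q): c,n=np.cos(q[2]),np.sin(q[2]); return (np.c_[q[0]+c*L[:,0]-n*L[:,1],q[1]+n*L[:,0]+c*L[:,1]]-np.array(W)[:,:2]).ravel()
r=least_squares(f,[.55,-.24,0]); q=r.x; print('board',np.round(q,4),np.round(r.fun*1e3,1))
c,n=np.cos(q[2]),np.sin(q[2])
for u in [(134,79),(137,118),(173,132),(175,175)]:
    w=P(*u,.042)-q[:2]; print('roller board xy',np.round([c*w[0]+n*w[1],-n*w[0]+c*w[1]],3))
E
```

```text
bar ends [ 0.53082661 -0.41876311] [ 0.40898186 -0.41623872] mid [ 0.46990423 -0.41750092] len 0.12187090271449029 ang -1.186890016915633
grip top [ 0.51424296 -0.41851421] [ 0.42820125 -0.41915436] mid [ 0.47122211 -0.41883428] len 0.08604408720157604 ang 0.4262721473591563
rest [ 0.47730494 -0.41888491]
[[ 0.4772 -0.3367]
 [ 0.6204 -0.3461]
 [ 0.6287 -0.167 ]
 [ 0.4858 -0.1579]]
board [ 0.553  -0.252  -0.0541] [-2.9 -1.1  1.7  0.3  3.1  1.  -1.8 -0.1]
roller board xy [0.049 0.04 ]
roller board xy [0.009 0.035]
roller board xy [-0.005 -0.006]
roller board xy [-0.048 -0.009]
```

Emit:
arm_command(
  rows=[
    [1.77,0.1,2,1.5],
    [0,0,4,0],
    [0,0,4,0],
    [0,0,4,0],
    [0,0,3,0],
    [0,0,2,0],
    [0,0,1,0],
    [0,0,0.4,0],
    [0,0,0,0],
    [0,0,0,0],
  ],
)

```text
clock: 20.55
tcp_pos: [0.4717, -0.419, 0.0416]
tool_rot: [-2.21, 2.233, -0.003]
ft_force: [-0.0, 0.3, 0.2]
grip_width: 0.0853
```

Emit:
arm_command(
  rows=[
    [0,0,0,0],
    [0,0,0,0],
    [0,0,0,0],
    [0,0,0,0],
    [0,0,0,0],
    [0,0,0,0],
    [0,0,0,0],
  ],
  gripper=0,
)

```text
clock: 21.25
tcp_pos: [0.4712, -0.4186, 0.0405]
tool_rot: [2.21, -2.233, 0.0]
ft_force: [-1.3, -0.1, 3.4]
grip_width: 0.0142
```

```bash
python3 - <<'E'
from h import *
togo((.553-.07*.052,-.247-.070,.2),-93)
E
```

```text
tcp [ 0.4712 -0.4186  0.0405] x ang -90.6 tilt 0.02 shift cm [-10.24  -7.71 -15.95] turn 2.4 F [-1.3 -0.1  3.4] w 0.0142 t 21.25 j [ 0.83  0.71 -0.24  1.7   0.23  0.75 -1.1 ]
```

Emit:
arm_command(
  rows=[
    [0,0,-1,0],
    [0,0,-3,0],
    [0,0,-4,0],
    [0,0,-4,0],
    [-2.75,-2.0,0,0.6],
    [-2.75,-2.0,0,0.6],
    [-2.75,-2.0,0,0.6],
    [-2.75,-2.0,0,0.6],
    [0,0,0,0],
    [0,0,0,0],
  ],
)

```text
clock: 22.25
tcp_pos: [0.5542, -0.3094, 0.1604]
tool_rot: [2.165, -2.276, -0.001]
ft_force: [-0.7, 0.3, -2.6]
grip_width: 0.0143
```

```bash
python3 - <<'E'
from h import *
togo((.5498,-.309,.060),-93)
st=status.get_state(); s=cams.snapshot('wrist'); save('w7',s)
for n in['straightedge_grip','roller1_center','board']:print(n,[(round(d['p'],2),np.round(d['extent'])) for d in spotter.search_frame('wrist',n)[:6]])
E
```

```text
tcp [ 0.5542 -0.3094  0.1604] x ang -92.9 tilt 0.04 shift cm [-1.000e-02  4.400e-01  1.004e+01] turn 0.1 F [-0.7  0.3 -2.6] w 0.0143 t 22.25 j [ 0.63  0.58 -0.27  1.57  0.17  1.01 -1.31]
straightedge_grip [(0.57, array([299., 165., 345., 421.]))]
roller1_center [(0.65, array([246., 279., 268., 306.]))]
board [(0.97, array([127., 136., 362., 320.])), (0.3, array([172., 160., 203., 189.]))]
```

View pics/w7.png

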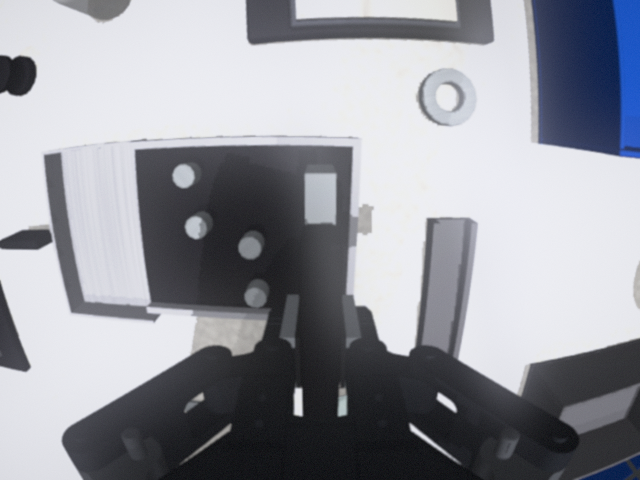

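```bash
python3 - <<'E'
from h import *
st=status.get_state(); s=cams.snapshot('wrist')
P=lambda u,v,z:np.round(wpx(s,(u,v),z,st)[:2],4)
print('bar end',P(320,172,st['tcp_pos'][2]+.0015))
print('+x outer rim: ',P(360,138,.034),P(240,138,.034),P(140,141,.034))
print('-x rim outer top',P(160,305,.034),P(265,313,.034), 'back outer',P(354,250,.034))
print('open edge',P(136,150,.024),P(149,300,.024))
E
```

```text
bar end [ 0.6123 -0.315 ]
+x outer rim:  [ 0.6205 -0.344 ] [ 0.626  -0.2578] [ 0.6332 -0.177 ]
-x rim outer top [ 0.4944 -0.1698] [ 0.4854 -0.2628] back outer [ 0.5363 -0.3369]
open edge [ 0.6266 -0.1672] [ 0.4945 -0.1542]
```

Emit:
arm_command(
  rows=[
    [0.05,0.45,2,0.1],
    [0,0,2,0],
    [0,0,2,0],
    [0,0,2,0],
    [0,0,1,0],
    [0,0,0.5,0],
    [0,0,0.5,0],
    [0,0,0,0],
  ],
)

```text
clock: 23.3
tcp_pos: [0.5495, -0.3111, 0.0605]
tool_rot: [-2.16, 2.281, -0.0]
ft_force: [0.6, 0.2, -2.6]
grip_width: 0.014
```

```bash
python3 - <<'E'
from h import *
n=-.053; y=.108
togo((.5528-n*y,-.248+y,.060),-93)
E
```

```text
tcp [ 0.5495 -0.3111  0.0605] x ang -93.1 tilt 0.01 shift cm [-17.13   0.03   0.04] turn -0.1 F [ 0.6  0.2 -2.6] w 0.014 t 23.3 j [ 0.62  0.69 -0.24  1.68  0.21  0.79 -1.34]
```

Emit:
arm_command(
  rows=[
    [-0.4,0,0,0],
    [-0.8,0,0,0],
    [-0.8,0,0,0],
    [-0.8,0,0,0],
    [-0.8,0,0,0],
    [-0.8,0,0,0],
    [-0.8,0,0,0],
    [-0.8,0,0,0],
    [-0.8,0,0,0],
    [-0.8,0,0,0],
    [-0.8,0,0,0],
    [-0.8,0,0,0],
    [-0.8,0,0,0],
    [-0.8,0,0,0],
    [-0.6,0,0,0],
    [-0.3,0,0,0],
    [0,0,0,0],
  ],
)

```text
clock: 25.0
tcp_pos: [0.5559, -0.1935, 0.0604]
tool_rot: [-2.161, 2.28, 0.0]
ft_force: [-0.4, -0.4, -3.4]
grip_width: 0.0139
```

```bash
python3 - <<'E'
from h import *
n=-.053; y=.108
togo((.5528-n*y,-.248+y,.060),-93)
s=cams.snapshot('wrist'); save('w8',s)
E
```

```text
tcp [ 0.5559 -0.1935  0.0604] x ang -93.1 tilt 0.01 shift cm [-5.35  0.02  0.04] turn -0.1 F [-0.4 -0.4 -3.4] w 0.0139 t 25.0 j [ 0.44  0.64 -0.23  1.8   0.2   0.72 -1.53]
```

View pics/w8.png

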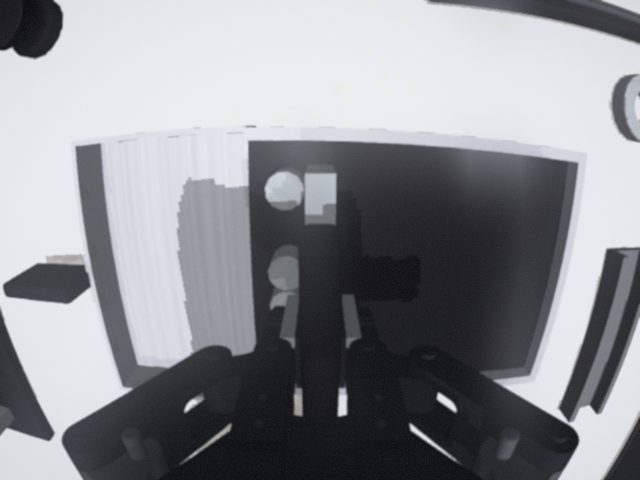

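Emit:
arm_command(
  rows=[
    [-0.3,0,0,0],
    [-0.5,0,0,0],
    [-0.5,0,0,0],
    [-0.5,0,0,0],
    [-0.5,0,0,0],
    [-0.5,0,0,0],
    [-0.5,0,0,0],
    [-0.5,0,0,0],
    [-0.5,0,0,0],
    [-0.5,0,0,0],
    [-0.4,0,0,0],
    [-0.2,0,0,0],
    [0,0,0,0],
    [0,0,0,0],
  ],
)

```text
clock: 26.45
tcp_pos: [0.5586, -0.1404, 0.0604]
tool_rot: [2.16, -2.281, 0.0]
ft_force: [-0.6, -0.3, -2.5]
grip_width: 0.0141
```

```bash
python3 - <<'E'
from h import *
togo((.4712,-.4186,.14),-90.6)
s=cams.snapshot('wrist'); save('w9',s); t=cams.snapshot('scene'); save('s9',t)
print([(round(d['p'],2),np.round(d['extent'])) for d in spotter.search_frame('scene','roller1_center')])
print([(round(d['p'],2),np.round(d['extent'])) for d in spotter.search_frame('wrist','roller1_center')])
f=lambda i,x,y,w,h:cv2.resize(i[y:y+h,x:x+w],(400,300),interpolation=cv2.INTER_CUBIC)
cv2.imwrite('pics/c4.png',np.hstack([f(cv2.imread('pics/w9.png'),0,100,400,300),f(cv2.imread('pics/s9.png'),210,220,140,105)]))
E
```

```text
tcp [ 0.5586 -0.1404  0.0604] x ang -93.1 tilt 0.01 shift cm [28.26  7.22 -7.96] turn -2.5 F [-0.6 -0.3 -2.5] w 0.0141 t 26.45 j [ 0.34  0.62 -0.22  1.84  0.2   0.7  -1.61]
[]
[]
```

View pics/c4.png

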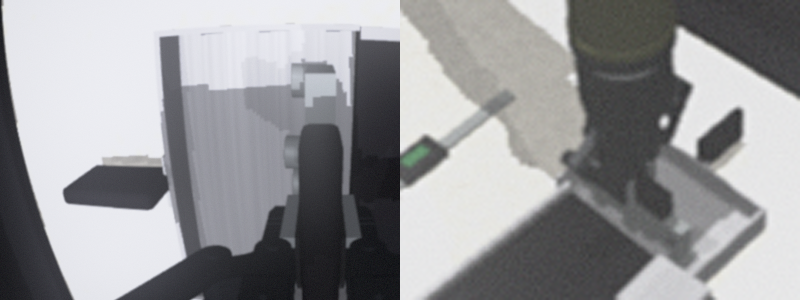

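Emit:
arm_command(
  rows=[
    [0,0,-1,0],
    [0,0,-2,0],
    [0,0,-3,0],
    [0,0,-3,0],
    [3.5,0.9,0,-0.31],
    [3.5,0.9,0,-0.31],
    [3.5,0.9,0,-0.31],
    [3.5,0.9,0,-0.31],
    [3.5,0.9,0,-0.31],
    [3.5,0.9,0,-0.31],
    [3.5,0.9,0,-0.31],
    [3.5,0.9,0,-0.31],
    [0,0,0,0],
    [0,0,0,0],
  ],
)

```text
clock: 28.05
tcp_pos: [0.476, -0.4185, 0.1507]
tool_rot: [2.206, -2.236, -0.0]
ft_force: [0.8, 1.4, -2.2]
grip_width: 0.0139
```

```bash
python3 - <<'E'
from h import *
togo((.4735,-.4186,.042),-90.6)
E
```

```text
tcp [ 0.476  -0.4185  0.1507] x ang -90.8 tilt 0.0 shift cm [1.000e-02 2.500e-01 1.087e+01] turn -0.2 F [ 0.8  1.4 -2.2] w 0.0139 t 28.05 j [ 0.83  0.59 -0.25  1.59  0.17  0.98 -1.05]
```

Emit:
arm_command(
  rows=[
    [0,0.25,2,0],
    [0,0,3,0],
    [0,0,2.5,0],
    [0,0,1.5,0],
    [0,0,1,0],
    [0,0,0.5,0],
    [0,0,0.3,0],
    [0,0,0.1,0],
    [0,0,0,0],
  ],
)

```text
clock: 28.95
tcp_pos: [0.4748, -0.4176, 0.042]
tool_rot: [-2.209, 2.233, -0.002]
ft_force: [-0.2, 0.3, -3.2]
grip_width: 0.0138
```

Emit:
arm_command(
  rows=[
    [0,0,0,0],
    [0,0,0,0],
    [0,0,0,0],
    [0,0,0,0],
    [0,0,0,0],
    [0,0,-1,0],
    [0,0,-3,0],
    [0,0,-4,0],
    [0,0,-4,0],
    [0,0,-4,0],
    [0,0,-4,0],
    [0,0,-2,0],
  ],
  gripper=1,
)

```text
clock: 30.15
tcp_pos: [0.4753, -0.4178, 0.2664]
tool_rot: [-2.209, 2.233, -0.009]
ft_force: [0.3, -0.1, -0.0]
grip_width: 0.0852
```

```bash
python3 - <<'E'
from h import *
s=cams.snapshot('wrist'); save('w10',s)
print([(round(d['p'],2),np.round(d['extent'])) for d in spotter.search_frame('wrist','straightedge_grip')])
print([(round(d['p'],2),np.round(d['extent'])) for d in spotter.search_frame('wrist','rest')])
togo((.5643,-.0279,.26),-3.6)
E
```

```text
[(0.62, array([312., 145., 327., 264.]))]
[(0.93, array([301., 128., 342., 268.])), (0.31, array([ 0., 19., 35., 47.]))]
tcp [ 0.4749 -0.4177  0.2636] x ang -90.6 tilt 0.21 shift cm [-39.07  -8.52   0.29] turn -87.0 F [ 0.  -0.6 -0.4] w 0.085 t 30.3 j [ 0.84  0.5  -0.27  1.43  0.13  1.23 -1.02]
```

Emit:
arm_command(
  rows=[
    [-3.91,-0.85,0,0],
    [-3.91,-0.85,0,0],
    [-3.91,-0.85,0,0],
    [-3.91,-0.85,0,0],
    [-3.91,-0.85,0,0],
    [-3.91,-0.85,0,0],
    [-3.91,-0.85,0,0],
    [-3.91,-0.85,0,0],
    [-3.91,-0.85,0,0],
    [-3.91,-0.85,0,0],
    [0,0,0,-8.55],
    [0,0,0,-8.55],
    [0,0,0,-8.55],
    [0,0,0,-8.55],
    [0,0,0,-8.55],
    [0,0,0,-8.55],
    [0,0,0,-8.55],
    [0,0,0,-8.55],
    [0,0,0,-8.55],
    [0,0,0,-8.55],
  ],
)

```text
clock: 32.3
tcp_pos: [0.5628, -0.0274, 0.2601]
tool_rot: [-3.139, 0.13, 0.004]
ft_force: [-0.1, 0.8, 0.5]
grip_width: 0.0851
```

Emit:
arm_command(
  rows=[
    [0,0,0,-1.5],
    [0,0,0,0],
    [0,0,0,0],
  ],
)

```text
clock: 32.6
tcp_pos: [0.5634, -0.0274, 0.261]
tool_rot: [-3.14, 0.104, 0.001]
ft_force: [-0.1, 0.7, 0.1]
grip_width: 0.0855
```

```bash
python3 - <<'E'
from h import *
togo((.5643,-.0279,.024),-3.6)
s=cams.snapshot('wrist'); save('w11',s)
print([(round(d['p'],2),np.round(d['extent'])) for d in spotter.search_frame('wrist','roller1_center')])
E
```

```text
tcp [ 0.5634 -0.0274  0.261 ] x ang -3.8 tilt 0.05 shift cm [ 0.12  0.04 23.7 ] turn -0.2 F [-0.1  0.7  0.1] w 0.0855 t 32.6 j [ 0.48  0.45 -0.73  1.61  0.32  1.2  -0.38]
[(0.76, array([278., 280., 290., 301.])), (0.57, array([357., 282., 371., 302.]))]
```

View pics/w11.png

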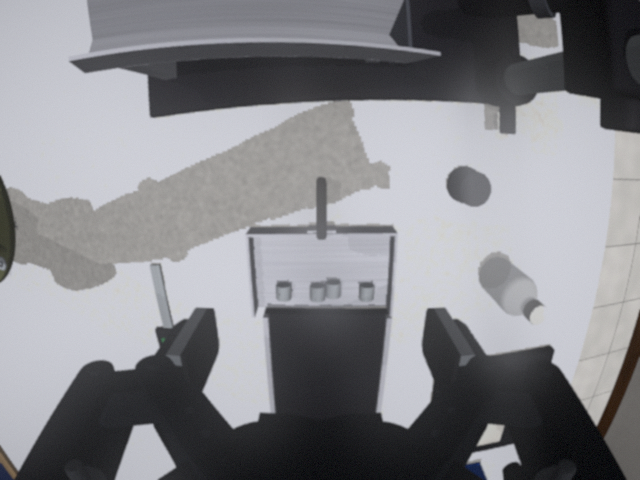

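```bash
python3 - <<'E'
from h import *
f=lambda i,x,y,w,h,W,H:cv2.resize(i[y:y+h,x:x+w],(W,H),interpolation=cv2.INTER_CUBIC)
t=cv2.imread('pics/top0.png');sc=cv2.imread('pics/scene0.png');w=cv2.imread('pics/w11.png');w3=cv2.imread('pics/w3.png')
A=f(t,225,160,75,140,300,560); B=f(w,60,0,400,120,500,150); C=f(sc,290,150,125,102,500,408)
cv2.imwrite('pics/c5.png',np.hstack([A,np.vstack([B,C,np.zeros((2,500,3),np.uint8)])]))
s=cams.snapshot('top'); save('top1',s)
E
```

```text
(no output)
```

View pics/c5.png

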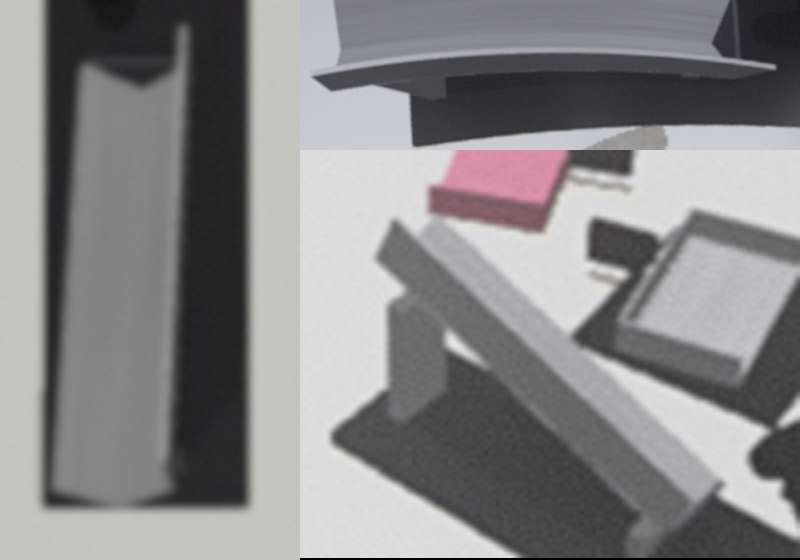

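```bash
cat > fitc.py <<'E'
from h import *
from scipy.optimize import least_squares
e=np.radians(22)
def c2w(q,P):
    P=np.atleast_2d(P); X=P[:,0]*np.cos(e)+P[:,2]*np.sin(e); Z=.036-P[:,0]*np.sin(e)+P[:,2]*np.cos(e); Y=P[:,1]; c,n=np.cos(q[2]),np.sin(q[2])
    return np.c_[q[0]+c*X-n*Y,q[1]+n*X+c*Y,Z]
def wproj(s,st,W):
    M=np.array(s['mount']); m=R.from_rotvec(st['tool_rot']).as_matrix(); o=np.array(st['tcp_pos'])+m@M[:3,3]
    v=(W-o)@(m@M[:3,:3]); th=np.arctan2(np.hypot(v[:,0],v[:,1]),v[:,2]); K=np.array(s['mtx'])
    return K[:2,2]+K[0,0]*(th/np.hypot(v[:,0],v[:,1]))[:,None]*v[:,:2]
E
python3 - <<'E'
from fitc import *
s=cams.snapshot('top'); st=status.get_state(); w=cams.snapshot('wrist')
T=np.array([(0,0,0),(0,31,31),(0,-31,76),(-270,31,31),(-270,0,0),(-270,-31,31),(-270,-31,76)])/1e3
tu=np.array([(259.5,182),(245.5,175.75),(270.75,166.25),(238,282),(255,286.25),(268,282.5),(270.75,275)])
Wp=np.array([(-270,-31,76),(0,-31,76),(-270,-31,31)])/1e3; wu=np.array([(70.4,60.8),(440,52.8),(82.4,73.6)])
def f(q): return np.r_[(proj(s,c2w(q,T))-tu).ravel(),(wproj(w,st,c2w(q,Wp))-wu).ravel()]
r=least_squares(f,[.637,.14,0],loss='soft_l1'); print(np.round(r.x,4)); print(np.round(r.fun.reshape(-1,2),1).tolist())
q=r.x
for x in(-.27,-.2,-.135,0):print(x,'near',np.round(c2w(q,[(x,.031,.031)]),3),'guard top',np.round(c2w(q,[(x,-.031,.076)]),3))
E
```

```text
[ 0.6406  0.1423 -0.01  ]
[[0.9, 0.5], [0.7, 0.6], [-0.7, 0.1], [2.4, 0.5], [1.0, 0.5], [0.3, -0.3], [-4.5, 0.4], [-1.7, 0.0], [0.9, -0.1], [2.2, -0.7]]
-0.27 near [[0.402 0.176 0.166]] guard top [[0.418 0.114 0.208]]
-0.2 near [[0.467 0.175 0.14 ]] guard top [[0.483 0.113 0.181]]
-0.135 near [[0.527 0.174 0.115]] guard top [[0.544 0.112 0.157]]
0 near [[0.653 0.173 0.065]] guard top [[0.669 0.111 0.106]]
```

Emit:
arm_command(
  rows=[
    [0.1,0.05,3,0],
    [0,0,4,0],
    [0,0,4,0],
    [0,0,4,0],
    [0,0,3.5,0],
    [0,0,2.5,0],
    [0,0,1.5,0],
    [0,0,1,0],
    [0,0,0,0],
    [0,0,0,0],
  ],
)

```text
clock: 33.85
tcp_pos: [0.5651, -0.0277, 0.027]
tool_rot: [-3.14, 0.099, -0.001]
ft_force: [0.2, -0.4, -0.4]
grip_width: 0.0855
```

Emit:
arm_command(
  rows=[
    [0,0,0,0],
    [0,0,0,0],
    [0,0,0,0],
    [0,0,0,0],
    [0,0,0,0],
    [0,0,0,0],
    [0,0,0,0],
  ],
  gripper=0,
)

```text
clock: 34.55
tcp_pos: [0.5648, -0.0278, 0.0267]
tool_rot: [3.14, -0.099, 0.001]
ft_force: [-0.5, 0.1, 3.8]
grip_width: 0.0091
```

Emit:
arm_command(
  rows=[
    [0,0,-0.2,0],
    [0,0,-0.4,0],
    [0,0,-0.6,0],
    [0,0,-0.8,0],
    [0,0,-0.8,0],
    [0,0,-0.6,0],
    [0,0,-0.2,0],
    [0,0,0,0],
  ],
)

```text
clock: 35.35
tcp_pos: [0.5648, -0.0279, 0.0629]
tool_rot: [3.14, -0.1, 0.001]
ft_force: [0.3, 0.5, -3.3]
grip_width: 0.0092
```

```bash
python3 - <<'E'
from h import *
togo((.5643,-.0279,.024),-3.6)
s=cams.snapshot('scene'); save('s12',s); print([(round(d['p'],2),np.round(d['extent'])) for d in spotter.search_frame('scene','roller1_center')]+[(round(d['p'],2),np.round(d['extent'])) for d in spotter.search_frame('scene','pan_in')])
E
```

```text
tcp [ 0.5648 -0.0279  0.0629] x ang -3.6 tilt 0.05 shift cm [-0.06  0.    3.89] turn -0.0 F [ 0.3  0.5 -3.3] w 0.0092 t 35.35 j [ 0.39  0.66 -0.61  1.86  0.52  0.78 -0.56]
[(0.42, array([276., 276., 288., 286.])), (0.94, array([344., 135., 374., 172.])), (0.61, array([268., 253., 341., 313.]))]
```

Emit:
arm_command(
  rows=[
    [0,0.4,0,0],
    [0,0.8,0,0],
    [0,0.8,0,0],
    [0,0.4,0,0],
    [0,0,0,0],
  ],
)

```text
clock: 36.0
tcp_pos: [0.5641, -0.0524, 0.0624]
tool_rot: [-3.14, 0.1, -0.003]
ft_force: [3.6, -0.3, -6.1]
grip_width: 0.009
```

Emit:
arm_command(
  rows=[
    [0,0,0.2,0],
    [0,0,0.2,0],
    [0,0,0.2,0],
    [0,0,0,0],
  ],
)

```text
clock: 36.4
tcp_pos: [0.5643, -0.0512, 0.0571]
tool_rot: [-3.14, 0.098, -0.004]
ft_force: [4.1, 1.7, 3.6]
grip_width: 0.009
```

Emit:
arm_command(
  rows=[
    [0,0,0.2,0],
    [0,0,0.2,0],
    [0,0,0.2,0],
    [0,0,0.1,0],
    [0,0,0,0],
  ],
)

```text
clock: 36.9
tcp_pos: [0.5652, -0.0483, 0.051]
tool_rot: [-3.136, 0.095, -0.007]
ft_force: [4.8, 9.4, 7.6]
grip_width: 0.0088
```

Emit:
arm_command(
  rows=[
    [0,0,-0.3,0],
    [0,0,-0.6,0],
    [0,0,-0.8,0],
    [0,0,-0.8,0],
    [0,0,-0.5,0],
    [0,0,0,0],
    [0,0,0,0],
  ],
)

```text
clock: 37.6
tcp_pos: [0.5634, -0.052, 0.0793]
tool_rot: [3.14, -0.099, 0.001]
ft_force: [4.2, 0.4, -3.4]
grip_width: 0.009
```

```bash
cat > pitch.py <<'E'
from h import *
def pitch(cam='scene',dz=.0267,rng=np.arange(-30,50,1.),pic=None):
    "nose-down pitch of held pan (deg) by edge alignment; pan origin at underside middle"
    st=status.get_state(); s=cams.snapshot(cam); g=cv2.cvtColor(s['pixels'],cv2.COLOR_RGB2GRAY).astype(np.float32)
    g=cv2.GaussianBlur(g,(0,0),1.); G=np.hypot(cv2.Sobel(g,5,1,0),cv2.Sobel(g,5,0,1))
    if pic: save(pic,s)
    m=R.from_rotvec(st['tool_rot']).as_matrix(); a=np.arctan2(m[1,0],m[0,0]); ca,sa=np.cos(a),np.sin(a)
    C=np.array([(-.081,-.05,.03),(-.081,.05,.03),(.081,.05,.03),(.081,-.05,.03),(.081,-.05,0),(-.081,-.05,0),(-.081,-.05,.03)])
    L=np.vstack([C[i]+(C[i+1]-C[i])*np.linspace(0,1,60)[:,None] for i in range(6)])
    out=[]
    for th in rng:
      t=np.radians(th)
      for dy in (-.004,0,.004):
       for dh in(-.004,0,.004):
        Q=L-np.array([0,.08+dy,dz+.019+dh]); Q=np.c_[Q[:,0],Q[:,1]*np.cos(t)-Q[:,2]*np.sin(t),Q[:,1]*np.sin(t)+Q[:,2]*np.cos(t)]
        W=np.c_[ca*Q[:,0]-sa*Q[:,1],sa*Q[:,0]+ca*Q[:,1],Q[:,2]]+np.array(st['tcp_pos'])+[0,0,.019]
        uv=proj(s,W).astype(np.float32); v=cv2.remap(G,uv[:,:1],uv[:,1:],cv2.INTER_LINEAR).ravel()
        out.append((float(np.minimum(v,80).mean()),th,dy,dh))
    out.sort(reverse=True); print(cam,[tuple(np.round(o,3)) for o in out[:5]]); return out
E
python3 - <<'E'
from pitch import *
togo((.42,.05,.25),-3.6); print(status.get_state()['ft_torque'])
pitch('scene',pic='s13')
print([(round(d['p'],2),np.round(d['extent'])) for d in spotter.search_frame('scene','roller1_center')])
E
```

```text
tcp [ 0.5634 -0.052   0.0793] x ang -3.6 tilt 0.04 shift cm [-14.94  -9.27 -17.08] turn -0.0 F [ 4.2  0.4 -3.4] w 0.009 t 37.6 j [ 0.44  0.64 -0.62  1.85  0.5   0.81 -0.5 ]
[ 0.16583635 -1.43164796  0.47024102]
scene [(np.float64(73.991), np.float64(30.0), np.float64(-0.004), np.float64(0.0)), (np.float64(73.848), np.float64(31.0), np.float64(-0.004), np.float64(-0.004)), (np.float64(73.726), np.float64(30.0), np.float64(-0.004), np.float64(-0.004)), (np.float64(73.717), np.float64(32.0), np.float64(-0.004), np.float64(-0.004)), (np.float64(73.699), np.float64(31.0), np.float64(-0.004), np.float64(0.0))]
[(0.43, array([276., 285., 282., 294.]))]
```

```bash
python3 - <<'E'
from h import *
save('top13',cams.snapshot('top')); save('w13',cams.snapshot('wrist')); print(np.round(status.get_state()['ft_torque'],2))
f=lambda i,x,y,w,h,W=400,H=300:cv2.resize(cv2.imread(f'pics/{i}.png')[y:y+h,x:x+w],(W,H),interpolation=cv2.INTER_CUBIC)
cv2.imwrite('pics/c6.png',np.vstack([np.hstack([f('s13',220,225,160,120),f('w13',0,0,640,480)]),np.hstack([f('top13',300,140,160,120),f('s13',0,0,640,480)])]))
E
```

```text
[ 0.09 -1.47  0.46]
```

View pics/c6.png

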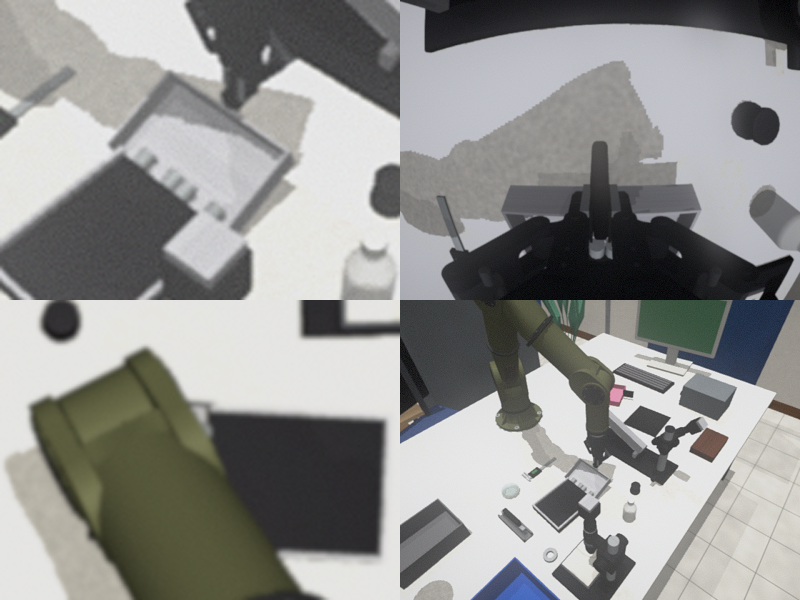

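```bash
sed -i 's/for dy in (-.004,0,.004)/for dy in (-.012,-.008,-.004,0,.004,.008)/; s/np.minimum(v,80)/np.minimum(v,150)/' pitch.py; python3 - <<'E'
from pitch import *
o=pitch('scene')
for th in range(-8,44,4): print(th,[np.round(x,3) for x in max(x for x in o if x[1]==th)][0::1])
# wrist: back wall edges prediction check: rows of wall top/bottom mid for thetas
from fitc import wproj
st=status.get_state(); s=cams.snapshot('wrist')
m=R.from_rotvec(st['tool_rot']).as_matrix(); a=np.arctan2(m[1,0],m[0,0]); ca,sa=np.cos(a),np.sin(a)
for th in (0,10,20,30):
    t=np.radians(th); Q=np.array([(-.081,.05,.03),(-.081,.05,0)])-[0,.08,.0457]; Q=np.c_[Q[:,0],Q[:,1]*np.cos(t)-Q[:,2]*np.sin(t),Q[:,1]*np.sin(t)+Q[:,2]*np.cos(t)]
    W=np.c_[ca*Q[:,0]-sa*Q[:,1],sa*Q[:,0]+ca*Q[:,1],Q[:,2]]+np.array(st['tcp_pos'])+[0,0,.019]; print(th,np.round(wproj(s,st,W)).tolist())
E
```

```text
scene [(np.float64(116.72), np.float64(26.0), np.float64(-0.008), np.float64(0.004)), (np.float64(115.701), np.float64(25.0), np.float64(-0.008), np.float64(0.004)), (np.float64(115.43), np.float64(27.0), np.float64(-0.008), np.float64(0.004)), (np.float64(114.84), np.float64(27.0), np.float64(-0.008), np.float64(0.0)), (np.float64(114.528), np.float64(28.0), np.float64(-0.008), np.float64(0.0))]
-8 [np.float64(66.404), np.float64(-8.0), np.float64(-0.008), np.float64(0.004)]
-4 [np.float64(66.076), np.float64(-4.0), np.float64(-0.012), np.float64(0.004)]
0 [np.float64(67.425), np.float64(0.0), np.float64(-0.012), np.float64(0.004)]
4 [np.float64(67.923), np.float64(4.0), np.float64(-0.012), np.float64(-0.004)]
8 [np.float64(66.334), np.float64(8.0), np.float64(-0.012), np.float64(-0.004)]
12 [np.float64(71.789), np.float64(12.0), np.float64(-0.012), np.float64(0.004)]
16 [np.float64(84.37), np.float64(16.0), np.float64(-0.012), np.float64(0.004)]
20 [np.float64(106.438), np.float64(20.0), np.float64(-0.012), np.float64(0.004)]
24 [np.float64(112.485), np.float64(24.0), np.float64(-0.008), np.float64(0.004)]
28 [np.float64(114.528), np.float64(28.0), np.float64(-0.008), np.int64(0)]
32 [np.float64(108.949), np.float64(32.0), np.float64(-0.004), np.float64(-0.004)]
36 [np.float64(104.515), np.float64(36.0), np.float64(0.004), np.float64(0.004)]
40 [np.float64(108.31), np.float64(40.0), np.float64(0.008), np.float64(0.004)]
0 [[159.0, 366.0], [178.0, 335.0]]
10 [[161.0, 355.0], [178.0, 318.0]]
20 [[162.0, 344.0], [177.0, 302.0]]
30 [[163.0, 333.0], [176.0, 285.0]]
```

Emit:
arm_command(
  rows=[
    [0,-0.3,0.45,0],
    [0,-0.3,0.45,0],
    [0,-0.27,0.48,0],
    [0,-0.27,0.48,0],
    [0,-0.24,0.51,0],
    [0,-0.24,0.51,0],
    [0,-0.2,0.53,0],
    [0,-0.2,0.53,0],
    [0,0,0,0],
  ],
)

```text
clock: 38.8
tcp_pos: [0.5638, -0.0315, 0.0391]
tool_rot: [3.14, -0.099, -0.002]
ft_force: [-0.4, 2.0, 3.3]
grip_width: 0.0087
```

```bash
python3 - <<'E'
from pitch import *
togo((.5643,-.0279,.0267),-3.6)
pitch('scene',pic='s14'); print([(round(d['p'],2),np.round(d['extent'])) for d in spotter.search_frame('scene','roller1_center')])
E
```

```text
tcp [ 0.5638 -0.0315  0.0391] x ang -3.6 tilt 0.08 shift cm [ 0.03 -0.37  1.24] turn 0.0 F [-0.4  2.   3.3] w 0.0087 t 38.8 j [ 0.38  0.69 -0.58  1.88  0.55  0.73 -0.58]
scene [(np.float64(124.628), np.float64(32.0), np.float64(0.004), np.float64(-0.004)), (np.float64(124.332), np.float64(33.0), np.float64(0.004), np.float64(-0.004)), (np.float64(123.819), np.float64(31.0), np.float64(0.004), np.float64(-0.004)), (np.float64(123.473), np.float64(34.0), np.float64(0.004), np.float64(-0.004)), (np.float64(123.459), np.float64(32.0), np.float64(0.004), np.float64(0.0))]
[(0.52, array([277., 286., 283., 295.]))]
```

```bash
cat > p2.py <<'E'
from h import *
def pm(tcp,a,th,dy,dh,L):
    t=np.radians(th);ca,sa=np.cos(a),np.sin(a); Q=L-np.array([0,.08+dy,.0457+dh]); Q=np.c_[Q[:,0],Q[:,1]*np.cos(t)-Q[:,2]*np.sin(t),Q[:,1]*np.sin(t)+Q[:,2]*np.cos(t)]
    return np.c_[ca*Q[:,0]-sa*Q[:,1],sa*Q[:,0]+ca*Q[:,1],Q[:,2]]+np.array(tcp)+[0,0,.019]
C=np.array([(-.081,-.05,.03),(-.081,.05,.03),(.081,.05,.03),(.081,-.05,.03),(.081,-.05,0),(-.081,-.05,0),(-.081,-.05,.03)])
E
python3 - <<'E'
from p2 import *
s=cams.snapshot('scene')
a=np.radians(-3.6)
for f,tcp in(('s12',(.5648,-.0279,.0629)),('s13',(.5634,-.052,.0793)),('s14',(.5638,-.0315,.0391))):
    g=cv2.GaussianBlur(cv2.imread(f'pics/{f}.png',0),(0,0),.8).astype(np.float32); G=np.hypot(cv2.Sobel(g,5,1,0),cv2.Sobel(g,5,0,1))
    for th in range(-16,40,4):
        r=[]
        for dy in(-.005,0,.005):
         for dh in(-.003,0,.003):
          sc=[]
          for i in range(6):
            L=C[i]+(C[i+1]-C[i])*np.linspace(0,1,60)[:,None]; uv=proj(s,pm(tcp,a,th,dy,dh,L)).astype(np.float32)
            sc.append(cv2.remap(G,uv[:,:1],uv[:,1:],cv2.INTER_LINEAR).mean())
          r.append((np.mean(sc[:3]),dy,dh,np.round(sc)))
        b=max(r,key=lambda z:z[0]); print(f,th,round(b[0]),b[1:3],b[3].astype(int).tolist())
    print('pred corners th=0',np.round(proj(s,pm(tcp,a,0,0,0,C[:6]))).astype(int).tolist(),'th=25',np.round(proj(s,pm(tcp,a,25,0,0,C[:6]))).astype(int).tolist())
E
```

```text
s12 -16 69 (0.005, 0.003) [10, 141, 57, 94, 89, 44]
s12 -12 74 (0.005, 0) [14, 143, 64, 82, 117, 35]
s12 -8 76 (0, 0.003) [29, 134, 64, 111, 129, 26]
s12 -4 89 (0, 0.003) [43, 137, 87, 131, 150, 54]
s12 0 116 (0, 0.003) [68, 138, 143, 178, 159, 151]
s12 4 158 (0, 0.003) [160, 136, 177, 171, 160, 233]
s12 8 156 (0.005, -0.003) [156, 144, 168, 117, 158, 120]
s12 12 135 (0.005, -0.003) [148, 144, 112, 102, 160, 152]
s12 16 109 (0.005, -0.003) [102, 144, 82, 81, 161, 141]
s12 20 113 (0.005, -0.003) [110, 145, 84, 70, 154, 120]
s12 24 111 (0.005, -0.003) [109, 144, 79, 75, 143, 124]
s12 28 106 (0.005, 0.003) [76, 141, 102, 95, 111, 139]
s12 32 109 (0.005, 0.003) [69, 128, 130, 61, 48, 59]
s12 36 108 (0.005, 0.003) [80, 106, 137, 25, 65, 55]
pred corners th=0 [[262, 272], [291, 250], [338, 283], [310, 308], [310, 316], [263, 279]] th=25 [[269, 281], [293, 251], [340, 284], [315, 316], [319, 320], [274, 285]]
s13 -16 67 (0, 0) [20, 150, 32, 41, 178, 48]
s13 -12 67 (-0.005, 0.003) [18, 149, 34, 73, 161, 47]
s13 -8 71 (-0.005, 0.003) [21, 150, 40, 60, 98, 47]
s13 -4 73 (0, -0.003) [26, 151, 4
[... 859 characters left out ...]
136, 52, 34, 44, 6]
s14 0 86 (0, 0.003) [41, 137, 79, 9, 43, 35]
s14 4 122 (0, 0.003) [83, 138, 144, 5, 37, 115]
s14 8 163 (0, 0.003) [172, 141, 175, 8, 30, 181]
s14 12 157 (0, 0) [174, 138, 159, 22, 29, 185]
s14 16 135 (0, -0.003) [148, 121, 135, 53, 35, 165]
s14 20 116 (0, 0.003) [94, 134, 121, 155, 52, 115]
s14 24 130 (0, 0.003) [118, 120, 153, 182, 104, 177]
s14 28 138 (0.005, 0) [121, 134, 160, 166, 70, 53]
s14 32 138 (0.005, -0.003) [114, 143, 156, 176, 145, 153]
s14 36 126 (0.005, -0.003) [92, 142, 143, 251, 159, 247]
pred corners th=0 [[262, 279], [290, 257], [336, 290], [309, 315], [309, 322], [263, 286]] th=25 [[269, 287], [292, 258], [339, 290], [314, 323], [318, 326], [273, 291]]
```

Emit:
arm_command(
  rows=[
    [0,-0.1,0.4,0],
    [0,-0.1,0.4,0],
    [0,0,0.3,0],
    [0,0,0.2,0],
    [0,0,0,0],
  ],
)

```text
clock: 39.45
tcp_pos: [0.5645, -0.0296, 0.0275]
tool_rot: [3.14, -0.099, 0.001]
ft_force: [-1.7, 1.7, 9.8]
grip_width: 0.0089
```

Emit:
arm_command(
  rows=[
    [0,0,0,0],
    [0,0,0,0],
    [0,0,0,0],
    [0,0,0.3,0],
    [0,0,0.3,0],
    [0,0,0,0],
  ],
  gripper=0.4,
)

```text
clock: 40.05
tcp_pos: [0.5641, -0.0298, 0.0203]
tool_rot: [3.14, -0.099, -0.002]
ft_force: [-0.2, -0.3, -0.1]
grip_width: 0.0342
```

Emit:
arm_command(
  rows=[
    [0,0,0,0],
    [0,0,0,0],
    [0,0,0,0],
    [0,0,0,0],
    [0,0,0,0],
  ],
  gripper=0,
)

```text
clock: 40.55
tcp_pos: [0.5646, -0.0296, 0.0211]
tool_rot: [-3.14, 0.099, -0.0]
ft_force: [-0.0, 0.0, 0.1]
grip_width: 0.0093
```

Emit:
arm_command(
  rows=[
    [0,0,0.1,0],
    [0,0,0.1,0],
    [0,0,0.1,0],
    [0,0,0,0],
  ],
)

```text
clock: 40.95
tcp_pos: [0.5649, -0.029, 0.0203]
tool_rot: [3.139, -0.098, 0.003]
ft_force: [-6.1, 1.8, 23.7]
grip_width: 0.0089
```

Emit:
arm_command(
  rows=[
    [0,0,0.1,0],
    [0,0,0.1,0],
    [0,0,0,0],
  ],
)

```text
clock: 41.25
tcp_pos: [0.5655, -0.0279, 0.0191]
tool_rot: [-3.14, 0.098, -0.005]
ft_force: [-7.0, 2.8, 28.7]
grip_width: 0.0092
```

Emit:
arm_command(
  rows=[
    [0,0,0.1,0],
    [0,0,0.1,0],
    [0,0,0,0],
  ],
)

```text
clock: 41.55
tcp_pos: [0.5661, -0.0268, 0.0175]
tool_rot: [-3.138, 0.097, -0.008]
ft_force: [-5.8, 6.0, 30.2]
grip_width: 0.0093
```

Emit:
arm_command(
  rows=[
    [0,0,0.1,0],
    [0,0,0.1,0],
    [0,0,0,0],
    [0,0,0,0],
  ],
)

```text
clock: 41.95
tcp_pos: [0.5668, -0.026, 0.0158]
tool_rot: [-3.137, 0.096, -0.01]
ft_force: [-5.7, 7.1, 31.5]
grip_width: 0.0097
```

```bash
cat >> p2.py <<'E'
def fitp(zg,pic,rng=range(-24,44,2),a=None):
    "zg: TCP height over underside when level"
    st=status.get_state(); s=cams.snapshot('scene'); save(pic,s); m=R.from_rotvec(st['tool_rot']).as_matrix(); a=np.arctan2(m[1,0],m[0,0])
    g=cv2.GaussianBlur(cv2.cvtColor(s['pixels'],cv2.COLOR_RGB2GRAY),(0,0),.8).astype(np.float32); G=np.hypot(cv2.Sobel(g,5,1,0),cv2.Sobel(g,5,0,1)); out=[]
    for th in rng:
        r=[]
        for dy in(-.004,0,.004):
         for dh in(-.003,0,.003):
          sc=[]
          for i in range(3):
            L=C[i]+(C[i+1]-C[i])*np.linspace(0,1,60)[:,None]; uv=proj(s,pm(st['tcp_pos'],a,th,dy,dh+zg-.0267,L)).astype(np.float32)
            sc.append(cv2.remap(G,uv[:,:1],uv[:,1:],cv2.INTER_LINEAR).mean())
          r.append((round(float(np.mean(sc))),th,dy,dh))
        out.append(max(r))
    print('pitch',sorted(out,reverse=True)[:5]); print('rollers',[(round(d['p'],2),np.round(d['extent']).astype(int).tolist()) for d in spotter.search_frame('scene','roller1_center')])
E
python3 - <<'E'
from p2 import *
togo((.5643,-.0279,.0211),-3.6); fitp(.0211,'s15')
E
```

```text
tcp [ 0.5668 -0.026   0.0158] x ang -3.5 tilt 0.4 shift cm [-0.24  0.2  -0.54] turn 0.1 F [-5.7  7.1 31.5] w 0.0097 t 41.95 j [ 0.35  0.72 -0.55  1.9   0.58  0.68 -0.62]
pitch [(160, -6, -0.004, 0.003), (155, -2, 0, -0.003), (155, -4, 0, 0), (154, -8, -0.004, 0.003), (143, 14, -0.004, 0.003)]
rollers [(0.6, [276, 284, 283, 294]), (0.46, [358, 313, 382, 359]), (0.16, [160, 293, 193, 318])]
```

Emit:
arm_command(
  rows=[
    [0,0,0.1,0],
    [0,0,0.1,0],
    [0,0,0.1,0],
    [0,0,0,0],
    [0,0,0,0],
  ],
)

```text
clock: 42.55
tcp_pos: [0.5676, -0.0251, 0.0133]
tool_rot: [-3.136, 0.095, -0.012]
ft_force: [-4.1, 10.9, 34.5]
grip_width: 0.0089
```

Emit:
arm_command(
  rows=[
    [0,0,-0.3,0],
    [0,0,-0.5,0],
    [0,0,-0.8,0],
    [0,0,-1,0],
    [0,0,-1,0],
    [0,0,-1,0],
    [0,0,-1,0],
    [0,0,-0.5,0],
    [0,0,0,0],
  ],
)

```text
clock: 43.45
tcp_pos: [0.5649, -0.03, 0.0709]
tool_rot: [3.14, -0.1, 0.002]
ft_force: [-0.1, -0.3, -3.6]
grip_width: 0.0089
```

```bash
python3 - <<'E'
from p2 import *
togo((.5643,-.0279,.0211),-3.6); fitp(.0211,'s16')
E
```

```text
tcp [ 0.5649 -0.03    0.0709] x ang -3.6 tilt 0.08 shift cm [-0.08 -0.2   4.98] turn -0.0 F [-0.1 -0.3 -3.6] w 0.0089 t 43.45 j [ 0.4   0.65 -0.61  1.86  0.51  0.8  -0.55]
pitch [(156, -6, -0.004, 0), (154, -8, -0.004, 0.003), (151, -10, -0.004, 0.003), (148, -4, 0, -0.003), (136, -2, -0.004, -0.003)]
rollers [(0.47, [294, 257, 302, 265])]
```

Emit:
arm_command(
  rows=[
    [0,0,-0.5,0],
    [0,0,-1,-1],
    [0,0,-2,-1],
    [0,0,-2.5,-1],
    [0,0,-3,0],
    [0,0,-3,0],
    [0,0,-3,0],
    [0,0,-2.5,0],
    [0,0,-1.5,0],
    [0,0,-0.5,0],
    [0,0,0,0],
  ],
)

```text
clock: 44.65
tcp_pos: [0.5645, -0.0296, 0.2656]
tool_rot: [3.141, -0.016, 0.001]
ft_force: [0.7, -0.4, -4.8]
grip_width: 0.009
```

Emit:
arm_command(
  rows=[
    [-0.3,-0.1,0,0],
    [-0.6,-0.2,0,0],
    [-0.9,-0.3,0,0],
    [-1.2,-0.4,0,0],
    [-1.4,-0.5,0,0],
    [-1.6,-0.6,0,0],
    [-1.8,-0.6,0,0],
    [-1.8,-0.6,0,0],
    [-1.6,-0.6,0,0],
    [-1.4,-0.5,0,0],
    [-1.2,-0.5,0,0],
    [-1.0,-0.4,0,0],
    [-0.8,-0.3,0,0],
    [-0.5,-0.2,0,0],
    [-0.3,-0.1,0,0],
    [0,0,0,0],
  ],
)

```text
clock: 46.25
tcp_pos: [0.4011, 0.0311, 0.265]
tool_rot: [3.142, -0.017, 0.0]
ft_force: [-0.4, 0.7, -4.0]
grip_width: 0.0087
```

Emit:
arm_command(
  rows=[
    [3.5,0,0,0],
    [3.1,0,0,0],
    [2.7,0,0,0],
    [2.3,0,0,0],
    [1.9,0,0,0],
    [1.5,0,0,0],
    [1.1,0,0,0],
    [0.7,0,0,0],
    [0.4,0,0,0],
    [0,0,0,0],
  ],
)

```text
clock: 47.25
tcp_pos: [0.5732, 0.0292, 0.2649]
tool_rot: [-3.141, 0.017, 0.0]
ft_force: [-1.2, 0.7, -5.0]
grip_width: 0.0093
```

```bash
python3 - <<'E'
from p2 import *
togo((.40,.03,.26),-.6); fitp(.0211,'s17')
E
```

```text
tcp [0.5732 0.0292 0.2649] x ang -0.6 tilt 0.02 shift cm [-17.32   0.11   0.49] turn -0.0 F [-1.2  0.7 -5. ] w 0.0093 t 47.25 j [ 0.39  0.47 -0.77  1.58  0.34  1.23 -0.45]
pitch [(166, -10, -0.004, 0.003), (165, -8, -0.004, 0), (157, -6, 0, -0.003), (144, -4, 0, -0.003), (134, -12, -0.004, 0.003)]
rollers [(0.54, [306, 182, 314, 193])]
```

Emit:
arm_command(
  rows=[
    [-0.3,0,0,0],
    [-0.6,0,0,0],
    [-0.9,0,0,0],
    [-1.2,0,0,0],
    [-1.4,0,0,0],
    [-1.6,0,0,0],
    [-1.8,0,0,0],
    [-1.8,0,0,0],
    [-1.8,0,0,0],
    [-1.6,0,0,0],
    [-1.4,0,0,0],
    [-1.2,0,0,0],
    [-0.9,0,0,0],
    [-0.6,0,0,0],
    [-0.3,0,0,0],
    [0,0,0,0],
  ],
)

```text
clock: 48.95
tcp_pos: [0.3991, 0.031, 0.2651]
tool_rot: [3.141, -0.017, 0.0]
ft_force: [-0.7, -0.1, -4.2]
grip_width: 0.0092
```

Emit:
arm_command(
  rows=[
    [3.5,0,0,0],
    [3.1,0,0,0],
    [2.7,0,0,0],
    [2.3,0,0,0],
    [1.9,0,0,0],
    [1.5,0,0,0],
    [1.1,0,0,0],
    [0.7,0,0,0],
    [0.4,0,0,0],
    [0,0,0,0],
  ],
)

```text
clock: 49.95
tcp_pos: [0.5712, 0.0293, 0.2649]
tool_rot: [-3.141, 0.017, 0.0]
ft_force: [0.3, 0.7, -4.3]
grip_width: 0.0095
```

```bash
python3 - <<'E'
from p2 import *
togo((.50,.255,.265),-.6); fitp(.0211,'s18'); st=status.get_state(); s=cams.snapshot('scene')
g=cv2.cvtColor(s['pixels'],cv2.COLOR_RGB2GRAY)
for y in (.038,.02,0): 
    # rectified brightness at roller mid-height along x, printed as profile
    xs=np.arange(-.076,.077,.004); uv=proj(s,pm(st['tcp_pos'],np.radians(-.6),-8,0,-.0056,np.c_[xs,0*xs+y,0*xs+.015])).astype(np.float32)
    print(y,cv2.remap(g.astype(np.float32),uv[:,:1],uv[:,1:],1).ravel().astype(int).tolist())
E
```

```text
tcp [0.5712 0.0293 0.2649] x ang -0.6 tilt 0.01 shift cm [-7.370e+00 -2.249e+01 -1.000e-02] turn -0.0 F [ 0.3  0.7 -4.3] w 0.0095 t 49.95 j [ 0.4   0.47 -0.78  1.58  0.35  1.23 -0.45]
pitch [(167, -8, -0.004, 0), (167, -10, -0.004, 0.003), (159, -6, 0, -0.003), (146, -4, 0, -0.003), (135, -12, -0.004, 0.003)]
rollers [(0.5, [303, 180, 315, 194])]
0.038 [111, 106, 110, 114, 124, 123, 121, 121, 121, 127, 130, 119, 117, 121, 130, 129, 121, 124, 125, 125, 120, 106, 118, 143, 147, 152, 151, 150, 148, 149, 144, 147, 148, 151, 151, 155, 159, 120, 101]
0.02 [111, 115, 133, 149, 166, 185, 178, 177, 185, 189, 180, 169, 174, 186, 187, 179, 171, 183, 184, 181, 176, 174, 174, 184, 186, 189, 187, 185, 178, 175, 182, 176, 178, 177, 177, 178, 161, 113, 101]
0 [111, 114, 140, 179, 191, 195, 195, 193, 193, 192, 193, 191, 191, 191, 191, 190, 193, 190, 191, 191, 187, 186, 182, 181, 179, 178, 180, 176, 180, 179, 181, 179, 179, 181, 177, 179, 165, 112, 104]
```

Emit:
arm_command(
  rows=[
    [-0.09,-0.3,0,0],
    [-0.2,-0.7,0,0],
    [-0.32,-1.1,0,0],
    [-0.44,-1.5,0,0],
    [-0.51,-1.74,0,0],
    [-0.51,-1.74,0,0],
    [-0.51,-1.74,0,0],
    [-0.51,-1.74,0,0],
    [-0.51,-1.74,0,0],
    [-0.51,-1.74,0,0],
    [-0.51,-1.74,0,0],
    [-0.51,-1.74,0,0],
    [-0.51,-1.74,0,0],
    [-0.51,-1.74,0,0],
    [-0.44,-1.5,0,0],
    [-0.32,-1.1,0,0],
    [-0.2,-0.7,0,0],
    [-0.09,-0.3,0,0],
    [0,0,0,0],
  ],
)

```text
clock: 52.0
tcp_pos: [0.5018, 0.2761, 0.2649]
tool_rot: [3.141, -0.017, -0.0]
ft_force: [0.6, -0.1, -4.2]
grip_width: 0.0092
```

Emit:
arm_command(
  rows=[
    [0,0,0.3,0],
    [0,0,0.8,0],
    [0,0,1.2,0],
    [0,0,1.5,0],
    [0,0,1.5,0],
    [0,0,1.2,0],
    [0,0,0.6,0],
    [0,0,0.3,0],
    [0,0,0,0],
  ],
)

```text
clock: 52.9
tcp_pos: [0.5018, 0.276, 0.1908]
tool_rot: [-3.142, 0.017, 0.0]
ft_force: [-0.9, -0.1, -4.2]
grip_width: 0.0093
```

```bash
python3 - <<'E'
from p2 import *
togo((.50,.243,.192),-.6); fitp(.0211,'s19')
E
```

```text
tcp [0.5018 0.276  0.1908] x ang -0.6 tilt 0.02 shift cm [-0.14  3.31 -0.12] turn -0.0 F [-0.9 -0.1 -4.2] w 0.0093 t 52.9 j [-0.06  0.54 -0.76  1.7   0.42  1.07 -0.97]
pitch [(166, -8, -0.004, 0), (162, -6, 0, -0.003), (158, -10, -0.004, 0.003), (149, -4, -0.004, -0.003), (140, -12, -0.004, 0.003)]
rollers [(0.57, [343, 149, 353, 159])]
```

Emit:
arm_command(
  rows=[
    [0,0.3,0.3,0],
    [0,0.6,0.4,0],
    [0,0.8,0.4,0],
    [0,0.6,0.1,0],
    [0,0.3,0,0],
    [0,0.2,0,0],
    [0,0,0,0],
  ],
)

```text
clock: 53.7
tcp_pos: [0.5017, 0.2478, 0.1792]
tool_rot: [-3.141, 0.018, -0.001]
ft_force: [-0.4, -0.0, -3.8]
grip_width: 0.0091
```

Emit:
arm_command(
  rows=[
    [0,0.15,0,0],
    [0,0.15,0,0],
    [0,0,0,0],
  ],
)

```text
clock: 54.0
tcp_pos: [0.5017, 0.2467, 0.1795]
tool_rot: [-3.139, 0.016, -0.002]
ft_force: [0.4, 6.1, -4.8]
grip_width: 0.009
```

Emit:
arm_command(
  rows=[
    [0,0.2,0.1,0],
    [0,0.15,-0.4,0],
    [0,0.15,-0.4,0],
    [0,0.15,-0.4,0],
    [0,0,0,0],
  ],
)

```text
clock: 54.5
tcp_pos: [0.5016, 0.2435, 0.1918]
tool_rot: [-3.133, 0.014, -0.004]
ft_force: [-0.2, 12.2, -3.3]
grip_width: 0.0089
```

```bash
python3 - <<'E'
from p2 import *
togo((.50,.243,.192),-.6); fitp(.0211,'s20')
E
```

```text
tcp [0.5016 0.2435 0.1918] x ang -0.5 tilt 0.5 shift cm [-0.16  0.05 -0.02] turn 0.1 F [-0.2 12.2 -3.3] w 0.0089 t 54.5 j [ 0.01  0.52 -0.78  1.74  0.41  1.04 -0.92]
pitch [(183, -4, -0.004, 0), (177, -6, -0.004, 0.003), (176, -2, 0, -0.003), (161, -8, -0.004, 0.003), (159, 0, -0.004, -0.003)]
rollers [(0.63, [336, 154, 344, 164]), (0.25, [316, 152, 387, 198])]
```

Emit:
arm_command(
  rows=[
    [0,0.2,-0.1,0],
    [0,0.2,-0.2,0],
    [0,0.2,-0.3,0],
    [0,0.2,-0.3,0],
    [0,0,0,0],
  ],
)

```text
clock: 55.1
tcp_pos: [0.5021, 0.2367, 0.2012]
tool_rot: [-3.131, 0.014, -0.007]
ft_force: [1.4, 15.3, -2.7]
grip_width: 0.0094
```

```bash
python3 - <<'E'
from p2 import *
togo((.50,.243,.192),-.6); fitp(.0211,'s21')
E
```

```text
tcp [0.5021 0.2367 0.2012] x ang -0.5 tilt 0.65 shift cm [-0.22 -0.62  0.92] turn 0.1 F [ 1.4 15.3 -2.7] w 0.0094 t 55.1 j [ 0.03  0.5  -0.78  1.74  0.39  1.06 -0.9 ]
pitch [(180, 2, -0.004, 0), (176, 4, -0.004, 0), (172, 6, -0.004, -0.003), (172, 0, -0.004, 0.003), (150, 8, -0.004, -0.003)]
rollers []
```

Emit:
arm_command(
  rows=[
    [0,0.2,-0.25,0],
    [0,0.2,-0.25,0],
    [0,0.2,-0.25,0],
    [0,0.2,-0.25,0],
    [0,0.2,-0.2,0],
    [0,0.2,-0.2,0],
    [0,0,0,0],
  ],
)

```text
clock: 55.9
tcp_pos: [0.4999, 0.2253, 0.2149]
tool_rot: [-3.131, 0.014, -0.001]
ft_force: [-4.8, 17.4, -1.3]
grip_width: 0.0094
```

```bash
python3 - <<'E'
from p2 import *
togo((.50,.243,.192),-.6); fitp(.0211,'s22')
E
```

```text
tcp [0.4999 0.2253 0.2149] x ang -0.5 tilt 0.62 shift cm [-0.01 -1.74  2.31] turn 0.1 F [-4.8 17.4 -1.3] w 0.0094 t 55.9 j [ 0.06  0.48 -0.8   1.73  0.37  1.08 -0.86]
pitch [(188, 12, -0.004, 0), (185, 14, -0.004, -0.003), (183, 10, -0.004, 0), (177, 8, -0.004, 0.003), (172, 16, -0.004, -0.003)]
rollers [(0.37, [323, 164, 330, 174])]
```

Emit:
arm_command(
  rows=[
    [0,0.2,-0.15,0],
    [0,0.2,-0.15,0],
    [0,0.2,-0.15,0],
    [0,0.2,-0.15,0],
    [0,0.2,-0.15,0],
    [0,0.2,-0.15,0],
    [0,0.2,-0.15,0],
    [0,0.2,-0.15,0],
    [0,0,0,0],
  ],
)

```text
clock: 56.9
tcp_pos: [0.4976, 0.2091, 0.2262]
tool_rot: [-3.132, 0.014, 0.006]
ft_force: [-10.4, 17.2, 0.5]
grip_width: 0.009
```

```bash
python3 - <<'E'
from p2 import *
togo((.50,.243,.192),-.6); fitp(.0211,'s23')
E
```

```text
tcp [0.4976 0.2091 0.2262] x ang -0.5 tilt 0.6 shift cm [ 0.23 -3.36  3.45] turn 0.1 F [-10.4  17.2   0.5] w 0.009 t 56.9 j [ 0.1   0.46 -0.8   1.73  0.36  1.1  -0.83]
pitch [(171, 22, -0.004, 0), (171, 20, -0.004, 0.003), (168, 24, -0.004, -0.003), (164, 26, -0.004, -0.003), (164, 18, -0.004, 0.003)]
rollers []
```

Emit:
arm_command(
  rows=[
    [0,0.1,-0.3,0],
    [0,0.2,-0.3,0],
    [0,0.2,-0.3,0],
    [0,0.2,-0.2,0],
    [0,0.2,-0.2,0],
    [0,0,0,0],
  ],
)

```text
clock: 57.6
tcp_pos: [0.4967, 0.1993, 0.2388]
tool_rot: [-3.134, 0.014, 0.009]
ft_force: [-11.4, 15.7, 1.7]
grip_width: 0.0091
```

```bash
python3 - <<'E'
from p2 import *
togo((.50,.243,.192),-.6); fitp(.0211,'s24')
E
```

```text
tcp [0.4967 0.1993 0.2388] x ang -0.5 tilt 0.57 shift cm [ 0.32 -4.34  4.71] turn 0.1 F [-11.4  15.7   1.7] w 0.0091 t 57.6 j [ 0.12  0.44 -0.81  1.72  0.34  1.13 -0.8 ]
pitch [(164, 28, -0.004, 0), (164, 26, -0.004, 0.003), (162, 24, -0.004, 0.003), (160, 30, -0.004, -0.003), (154, 32, -0.004, -0.003)]
rollers [(0.54, [316, 144, 381, 202])]
```

Emit:
arm_command(
  rows=[
    [0,-0.2,0,0],
    [0,-0.2,0,0],
    [0,-0.2,0,0],
    [0,-0.2,0,0],
    [0,-0.2,0,0],
    [0,-0.2,0,0],
    [0,-0.2,0,0],
    [0,-0.2,0,0],
    [0,-0.2,0,0],
    [0,-0.2,0,0],
    [0,-0.2,0,0],
    [0,-0.2,0,0],
    [0,0,0,0],
    [0,0,0,0],
    [0,0,0,0],
  ],
)

```text
clock: 59.2
tcp_pos: [0.5012, 0.2176, 0.2381]
tool_rot: [-3.141, 0.017, -0.0]
ft_force: [0.0, 1.3, -4.7]
grip_width: 0.0093
```

```bash
python3 - <<'E'
from p2 import *
from fitc import c2w
togo((.50,.243,.192),-.6); fitp(.0211,'s25'); st=status.get_state()
q=(.6406,.1423,-.01)
for c in('scene','top'):
    s=cams.snapshot(c); save(c+'25',s)
    print(c,[(round(d['p'],2),np.round(d['extent']).astype(int).tolist()) for d in spotter.search_frame(c,'roller1_center')])
    print('slots',np.round(proj(s,c2w(q,[(-.009-.018*i,0,.013) for i in range(6)]))).astype(int).tolist())
E
```

```text
tcp [0.5012 0.2176 0.2381] x ang -0.6 tilt 0.02 shift cm [-0.15 -2.53  4.61] turn -0.0 F [ 0.   1.3 -4.7] w 0.0093 t 59.2 j [ 0.07  0.46 -0.8   1.69  0.36  1.14 -0.84]
pitch [(155, 32, 0, 0.003), (153, 30, 0, 0.003), (152, 34, 0, 0), (147, 36, 0, -0.003), (141, 38, 0, -0.003)]
rollers []
scene []
slots [[382, 239], [377, 234], [372, 230], [367, 225], [362, 221], [358, 216]]
top []
slots [[260, 183], [259, 190], [259, 196], [259, 203], [259, 209], [258, 216]]
```

Emit:
arm_command(
  rows=[
    [0,-0.2,0,0],
    [0,-0.2,0,0],
    [0,-0.2,0,0],
    [0,-0.2,0,0],
    [0,-0.2,0,0],
    [0,0,0,0],
    [0,0,0,0],
    [0,0,0,0],
  ],
)

```text
clock: 60.3
tcp_pos: [0.5013, 0.2274, 0.238]
tool_rot: [3.141, -0.017, -0.0]
ft_force: [0.6, -0.0, -3.1]
grip_width: 0.009
```

Emit:
arm_command(
  rows=[
    [0,0,0,0],
    [0,0,0,0],
  ],
)

```text
clock: 60.5
tcp_pos: [0.5013, 0.2274, 0.238]
tool_rot: [3.142, -0.017, -0.0]
ft_force: [-0.4, 0.8, -2.9]
grip_width: 0.0091
```

```bash
python3 - <<'E'
from p2 import *
fitp(.0211,'s26')
f=[]
for i in range(6):
    cams.snapshot('top'); f.append(status.get_state()['ft_force'][2])
print(np.mean(f)); print([(round(d['p'],2),np.round(d['extent']).astype(int).tolist()) for d in spotter.search_frame('top','roller1_center')])
E
```

```text
pitch [(153, 30, 0, 0.003), (152, 32, 0, 0.003), (150, 34, 0, 0), (145, 36, 0, -0.003), (141, 28, 0, 0.003)]
rollers []
-2.7206456766946965
[]
```

Emit:
arm_command(
  rows=[
    [0,-0.3,-1,0],
    [0,-0.6,-2,0],
    [0,-1.2,-1,0],
    [0.2,-2,0,0],
    [0.4,-2.5,0,0],
    [0.5,-2.5,0,0],
    [0.5,-2.5,0,0],
    [0.5,-2.5,0,0],
    [0.5,-2.5,0,0],
    [0.3,-2,0,0],
    [0.1,-1,0,0],
    [0,0,0,0],
  ],
)

```text
clock: 62.15
tcp_pos: [0.5326, 0.4248, 0.278]
tool_rot: [-3.141, 0.014, 0.001]
ft_force: [0.0, -1.0, -3.3]
grip_width: 0.0092
```

```bash
python3 - <<'E'
from p2 import *
from fitc import c2w
togo((.531,.424,.10),-.6); fitp(.0211,'s27')
q=(.6406,.1423,-.01); o=cv2.imread('pics/top1.png',0).astype(np.float32); s=cams.snapshot('top'); save('top27',s); n=cv2.cvtColor(s['pixels'],cv2.COLOR_RGB2GRAY).astype(np.float32)
os=cv2.imread('pics/scene0.png',0)
uv=proj(s,c2w(q,[(-.003*i,0,.013) for i in range(60)])).astype(np.float32)
for g in(o,n): print(cv2.remap(g,uv[:,:1],uv[:,1:],1).ravel().astype(int).tolist())
d=np.abs(n-o); d[:, :220]=0; m=(d>25).astype(np.uint8); k,_,S,ct=cv2.connectedComponentsWithStats(m[100:320,225:300]); print([(S[i,4],np.round(ct[i]+[225,100]).tolist()) for i in range(1,k) if S[i,4]>4])
for c in('top','scene'):
    if c=='scene': cams.snapshot(c)
    print(c,[(round(x['p'],2),np.round(x['extent']).astype(int).tolist()) for x in spotter.search_frame(c,'roller1_center')])
E
```

```text
tcp [0.5326 0.4248 0.278 ] x ang -0.5 tilt 0.07 shift cm [-0.14  0.09 17.8 ] turn 0.1 F [ 0.  -1.  -3.3] w 0.0092 t 62.15 j [-0.33  0.65 -0.76  1.25  0.43  1.41 -1.06]
pitch [(117, 32, 0.004, 0.003), (117, 30, 0.004, 0.003), (115, 34, 0.004, 0), (114, 36, -0.004, -0.003), (112, 38, -0.004, -0.003)]
rollers [(0.51, [212, 283, 300, 371])]
[63, 95, 130, 150, 156, 156, 156, 157, 158, 157, 157, 157, 157, 157, 157, 157, 157, 158, 158, 157, 157, 157, 157, 157, 156, 156, 156, 155, 155, 155, 156, 156, 155, 155, 156, 155, 155, 155, 156, 155, 154, 154, 154, 154, 155, 155, 155, 155, 155, 155, 155, 155, 156, 156, 155, 155, 155, 155, 155, 155]
[121, 129, 134, 130, 126, 125, 128, 132, 133, 131, 128, 125, 126, 128, 131, 130, 126, 125, 129, 132, 133, 130, 120, 113, 121, 136, 142, 144, 145, 147, 149, 151, 151, 150, 151, 150, 151, 152, 151, 150, 150, 150, 150, 150, 149, 150, 150, 150, 150, 150, 151, 151, 150, 151, 151, 151, 151, 150, 150, 151]
[(np.int32(542), [295.0, 195.0]), (np.int32(13), [260.0, 179.0]), (np.int32(175), [259.0, 194.0]), (np.int32(2401), [252.0, 299.0])]
top [(0.49, [253, 198, 264, 209])]
scene [(0.54, [212, 288, 299, 373]), (0.23, [298, 166, 492, 296])]
```

Emit:
arm_command(
  rows=[
    [-0.1,0.1,2,0],
    [0,0,4,0],
    [0,0,4,0],
    [0,0,4,0],
    [0,0,2.5,0],
    [0,0,1,0],
    [0,0,0.5,0],
    [0,0,0.5,0],
    [0,0,0.5,0],
    [0,0,0,0],
  ],
)

```text
clock: 63.45
tcp_pos: [0.5326, 0.4223, 0.0884]
tool_rot: [-3.141, 0.017, -0.001]
ft_force: [0.4, -0.5, -3.0]
grip_width: 0.0094
```

```bash
python3 - <<'E'
from p2 import *
togo((.531,.464,.0241),-.6); fitp(.0211,'s28')
E
```

```text
tcp [0.5326 0.4223 0.0884] x ang -0.6 tilt 0.04 shift cm [-0.21 -4.17  6.43] turn -0.0 F [ 0.4 -0.5 -3. ] w 0.0094 t 63.45 j [-0.34  0.79 -0.69  1.51  0.55  1.04 -1.18]
pitch [(178, -24, 0, 0.003), (172, 34, 0, 0.003), (170, 40, -0.004, -0.003), (170, 38, -0.004, -0.003), (170, 36, 0, 0.003)]
rollers []
```

Emit:
arm_command(
  rows=[
    [0,0,0.4,0],
    [0,-0.5,0.5,0],
    [0,-0.5,0.5,0],
    [0,-0.38,0.45,0],
    [0,-0.38,0.45,0],
    [0,-0.33,0.49,0],
    [0,-0.33,0.49,0],
    [0,-0.29,0.51,0],
    [0,-0.29,0.51,0],
    [0,-0.25,0.54,0],
    [0,-0.25,0.54,0],
    [0,-0.2,0.56,0],
    [0,-0.2,0.5,0],
    [0,0,0,0],
  ],
)

```text
clock: 64.95
tcp_pos: [0.5328, 0.4616, 0.0233]
tool_rot: [-3.141, 0.017, 0.0]
ft_force: [-0.1, 1.4, 3.5]
grip_width: 0.0092
```

```bash
python3 - <<'E'
from p2 import *
togo((.531,.464,.0241),-.6); fitp(.0211,'s29')
E
```

```text
tcp [0.5328 0.4616 0.0233] x ang -0.6 tilt 0.02 shift cm [-0.18 -0.24 -0.08] turn -0.0 F [-0.1  1.4  3.5] w 0.0092 t 64.95 j [-0.41  0.89 -0.65  1.48  0.6   0.97 -1.24]
pitch [(180, 6, -0.004, -0.003), (177, 4, -0.004, -0.003), (174, 8, -0.004, -0.003), (169, 2, -0.004, 0), (162, 10, -0.004, -0.003)]
rollers [(0.33, [212, 284, 298, 370]), (0.2, [359, 188, 436, 220])]
```

Emit:
arm_command(
  rows=[
    [0,0,0.15,0],
    [0,0,0.15,0],
    [0,0,0,0],
  ],
)

```text
clock: 65.35
tcp_pos: [0.5328, 0.4617, 0.0231]
tool_rot: [-3.141, 0.017, -0.002]
ft_force: [-3.7, -2.9, 20.3]
grip_width: 0.0092
```

Emit:
arm_command(
  rows=[
    [0,0,0,0],
    [0,0,0,0],
    [0,0,0,0],
    [0,0,0,0],
    [0,0,0,0],
    [0,0,0,0],
    [0,0,-1,0],
    [0,0,-3,0],
    [0,0,-4,0],
    [0,0,-4,0],
    [0,0,-4,0],
    [0,0,-4,0],
    [0,0,-4,0],
    [0,0,0,0],
  ],
  gripper=1,
)

```text
clock: 66.75
tcp_pos: [0.5334, 0.4636, 0.2684]
tool_rot: [-3.133, 0.017, -0.011]
ft_force: [-0.9, 0.7, -0.1]
grip_width: 0.0852
```

```bash
python3 - <<'E'
from p2 import *
from fitc import c2w
togo((.531,.464,.0241),-.6); st=status.get_state()
# pan flat check: model pan on mat fitted in scene, at various pitch/pose, TCP frozen at release
s=cams.snapshot('scene'); save('s30',s); g=cv2.GaussianBlur(cv2.cvtColor(s['pixels'],cv2.COLOR_RGB2GRAY),(0,0),.8).astype(np.float32); G=np.hypot(cv2.Sobel(g,5,1,0),cv2.Sobel(g,5,0,1)); r=[]
for th in range(-8,10,2):
  for dx in np.arange(-.008,.009,.004):
   for dy in np.arange(-.012,.013,.004):
    sc=[]
    for i in range(3):
        L=C[i]+(C[i+1]-C[i])*np.linspace(0,1,60)[:,None]; t=np.radians(th); z0=.003+max(0,.05*np.sin(abs(t)))
        W=np.c_[.5328+dx+L[:,0],.3816+dy+L[:,1]*np.cos(t)-L[:,2]*np.sin(t),z0+L[:,1]*np.sin(t)+L[:,2]*np.cos(t)]
        uv=proj(s,W).astype(np.float32); sc.append(cv2.remap(G,uv[:,:1],uv[:,1:],1).mean())
    r.append((round(float(np.mean(sc))),th,round(dx,3),round(dy,3)))
print(sorted(r,reverse=True)[:5])
for n in('pan_in','straightedge_grip','rest','mat'): print(n,[(round(x['p'],2),np.round(x['extent']).astype(int).tolist()) for x in spotter.search_frame('scene',n)[:2]])
q=(.6406,.1423,-.01); s=cams.snapshot('top'); save('top30',s); n=cv2.cvtColor(s['pixels'],cv2.COLOR_RGB2GRAY).astype(np.float32)
uv=proj(s,c2w(q,[(-.003*i,0,.013) for i in range(40)])).astype(np.float32); print(cv2.remap(n,uv[:,:1],uv[:,1:],1).ravel().astype(int).tolist())
for k in('pan_in','straightedge_grip','rest','loupe','bottle','ring_gauge','screwdriver','caliper','dish','roller1_center'): print(k,[(round(x['p'],2),np.round(x['extent']).astype(int).tolist()) for x in spotter.search_frame('top',k)[:2]])
cams.snapshot('wrist'); print('w pan',[(round(x['p'],2),np.round(x['extent']).astype(int).tolist()) for x in spotter.search_frame('wrist','pan_in')])
E
```

```text
tcp [0.5334 0.4636 0.2684] x ang -0.6 tilt 0.62 shift cm [-0.4   0.17 24.43] turn -0.0 F [-0.9  0.7 -0.1] w 0.0852 t 66.75 j [-0.4   0.68 -0.74  1.19  0.45  1.41 -1.09]
[(200, -2, np.float64(0.004), np.float64(0.008)), (195, -4, np.float64(0.004), np.float64(0.008)), (194, 0, np.float64(0.004), np.float64(0.008)), (193, -4, np.float64(0.004), np.float64(0.004)), (192, -2, np.float64(0.004), np.float64(0.004))]
pan_in [(0.9, [372, 161, 430, 206]), (0.76, [320, 134, 375, 171])]
straightedge_grip [(0.86, [164, 335, 203, 375])]
rest [(0.97, [159, 345, 214, 390]), (0.37, [368, 165, 430, 208])]
mat [(0.65, [362, 186, 435, 221])]
[119, 127, 130, 128, 124, 122, 126, 130, 131, 128, 125, 123, 124, 125, 128, 127, 124, 122, 125, 129, 130, 127, 118, 110, 120, 132, 139, 141, 141, 140, 141, 140, 141, 141, 141, 140, 141, 141, 142, 144]
pan_in [(0.98, [102, 327, 144, 363]), (0.75, [115, 196, 184, 265])]
straightedge_grip [(0.64, [484, 221, 498, 266])]
rest [(0.76, [478, 215, 496, 273])]
loupe [(0.57, [315, 136, 332, 160])]
bottle [(0.86, [363, 114, 382, 138]), (0.5, [378, 181, 457, 245])]
ring_gauge [(0.56, [479, 163, 492, 183])]
screwdriver [(0.83, [150, 155, 214, 164]), (0.25, [363, 113, 382, 137])]
caliper [(0.52, [476, 163, 497, 184]), (0.25, [115, 196, 184, 264])]
dish [(0.9, [441, 282, 469, 316])]
roller1_center [(0.62, [381, 187, 457, 244]), (0.58, [254, 197, 264, 209])]
w pan [(0.72, [242, 163, 400, 311]), (0.68, [47, 148, 179, 299])]
```

Emit:
arm_command(
  rows=[
    [0,0,0,0],
    [0,0,0,0],
    [0,0,0,0],
  ],
)

```text
clock: 67.95
tcp_pos: [0.5328, 0.4612, 0.2606]
tool_rot: [-3.142, 0.017, -0.0]
ft_force: [0.2, 0.3, -0.4]
grip_width: 0.0855
```

```bash
python3 -c "
from bench import bot; print(bot.job_done())"
```

```text
the job is handed in; nothing more can be done
None
```

The job is handed in at 68 s of the 192 s allowed. All four rollers are in the chute, the straightedge is back in its holder and the pan is on its mat. No verdict is given.

**What I did**
- I set the pan against the board's open edge, swept the four rollers in with the straightedge and stood it back in its holder.
- On the first lift the pan sagged in the grip, caught the board edge and tilted to about 27° nose-down. I lowered it flat again with the rollers still in, re-gripped it deeper and set it nose-up before carrying it.
- The moves allow no wrist tilt, so I tipped the pan by pressing its lip on the chute's guard, to about 30° nose-down. I then drew it back so the rollers dropped into the fold, and laid the pan back on the mat.

**Last checks**
- **Rollers:** the brightness along the fold in the top image shows four evenly spaced bumps from the stop to about -72 mm. This is only a profile; the roller detector boxed just one of them. I had one picture view left in the limit and did not use it on the chute.
- **Pan:** an edge fit puts it flat to about 2°, roughly 10 mm from the mat's middle. Its handle now points to +y instead of towards the robot.
- **Straightedge:** the detector finds it in its holder, within a few pixels of its first position.
- **Bystanders:** loupe, bottle, ring gauge, screwdriver and dish are all within 4 pixels (about 10 mm) of their first positions. The detector's last caliper report landed on the ring gauge, so the caliper was not rechecked. I never moved near it.

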